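# Load filter plates into the vacuum dryer

## Task

Carry every ceramic filter plate from the draining rack to the vacuum dryer on the blade of the plate lifter, one plate squarely on the middle of each bed you use, never touching a plate with the fingers unless it is already over a bed, then press each plate down until its hinged bed is fully closed and the plate sits level. Only when all plates are level, turn the selector knob the shorter way round, not over the plugged port, until its pointer points at the hose tail. Leave the lifter standing on its mat, let no plate fall and leave the other things on the bench alone.

Things in the scene. Friction and masses are not known exactly. Their poses are not given: they have to be found in the camera images.
- plate0: square white porous ceramic filter plate, 90 x 90 mm, 8 mm thick, 0.16 kg or so (may be absent: None), lying flat and roughly square to the rack across the two rails of a rack slot. All plates are alike. Origin: centre of its underside; x and y along its edges, z up
- plate1: square white porous ceramic filter plate, 90 x 90 mm, 8 mm thick, 0.16 kg or so (may be absent: None), lying flat and roughly square to the rack across the two rails of a rack slot. All plates are alike. Origin: centre of its underside; x and y along its edges, z up
- plate2: square white porous ceramic filter plate, 90 x 90 mm, 8 mm thick, 0.16 kg or so (may be absent: None), lying flat and roughly square to the rack across the two rails of a rack slot. All plates are alike. Origin: centre of its underside; x and y along its edges, z up
- rack: fixed aluminium rack left or right of the middle, 336 mm (x, away from the robot) by 110 mm (y). Three slots 108 mm apart in x, the middle one at the origin. Each: two rails along y, 100 mm long, 8 mm wide, centre lines 68 mm apart, tops 34 mm above the table, on a floor plate 4 mm thick: under a plate runs a channel 60 mm wide, 30 mm high, open at both ends. Origin: centre of underside
- bed0 (a point): centre of the place for a plate on platen 0 (0 nearest the robot, 2 farthest), level with its rib tops; moves with the platen; 42 mm above the table when closed. The dryer: low fixed grey base 346 x 116 mm, 15 mm high, across the middle from the rack, with three hinged steel platens 100 mm square, 108 mm apart in a row away from the robot. 
- bed1 (a point): centre of the place for a plate on platen 1 (0 nearest the robot, 2 farthest), level with its rib tops; moves with the platen; 42 mm above the table when closed. On each platen two black ribs run along the point's y, 100 mm long, 8 mm wide, 22 mm high, centre lines 34 mm either side of the point in x: a channel 60 mm wide between them, open at both ends. 
- bed2 (a point): centre of the place for a plate on platen 2 (0 nearest the robot, 2 farthest), level with its rib tops; moves with the platen; 42 mm above the table when closed. Axes of all three: x away from the robot, square to the ribs, z out of the platen. 
- platen0 (a joint): hinge of the platen, rad: 0 = closed, level, hard stop; positive (up to 0.12) = far (+x) side raised. Hinge line along y, 50 mm to the -x side of the bed centre, 16 mm above the table. Stiff (0.4 N m): starts at 0.07 to 0.10, stays where left, carries a plate without sinking, goes down when the plate is pressed on its raised +x half with about 6 to 8 N
- platen1 (a joint): hinge of the platen, rad: 0 = closed, level, hard stop; positive (up to 0.12) = far (+x) side raised. Hinge line along y, 50 mm to the -x side of the bed centre, 16 mm above the table. Stiff (0.4 N m): starts at 0.07 to 0.10, stays where left, carries a plate without sinking, goes down when the plate is pressed on its raised +x half with about 6 to 8 N
- platen2 (a joint): hinge of the platen, rad: 0 = closed, level, hard stop; positive (up to 0.12) = far (+x) side raised. Hinge line along y, 50 mm to the -x side of the bed centre, 16 mm above the table. Stiff (0.4 N m): starts at 0.07 to 0.10, stays where left, carries a plate without sinking, goes down when the plate is pressed on its raised +x half with about 6 to 8 N
- lifter: plate lifter, about 0.24 kg: level steel blade 42 mm wide, 3 mm thick, from 12 mm behind to 100 mm ahead (+x) of the origin. Black bar handle over it along x, 100 x 22 x 26 mm, its centre at x = 20, z = 85 mm, on a thin upright (6 x 16 mm) at the origin; a plate lies on the blade ahead of the upright. Balances at x = 28 mm, with a plate at about 40. Origin: blade underside, below the upright; z up
- mat_spot (a point): the lifter's place on its thin black rubber mat (170 x 110 mm, 2 mm thick, fixed): a point on the mat's top 20 mm behind (-x of) its centre; x along the mat's long side, the way the lifter's blade points at the start
- valve: vacuum selector, fixed: round grey base 132 mm across, 20 mm high. Origin: centre of its underside, on the knob's axis, which is vertical
- knob_grip (a point): middle of the knob's black bar (50 mm long, 16 mm wide, 42 mm tall, from 30 to 72 mm above the table), on the axis, 55 mm above the table; its x points along the bar to the pointer
- pointer (a point): tip of the pointer nose at one end of the bar (the end with the white line on top), 40 mm from the axis
- knob (a joint): angle of the knob, rad, growing counter-clockwise seen from above; it turns without end either way, with light friction (0.05 N m), and stays where it is left
- hose_tail: live vacuum port: ribbed brass hose tail, 16 mm tall, standing on the selector's base 55 mm from the knob's axis. Fixed. Origin: centre of its foot
- plug: blanked-off port: flat round brass plug, 22 mm across, 5 mm high, on the selector's base 55 mm from the knob's axis. The pointer starts at least 1.1 rad from either port, in the wider gap between them (3.8 rad; the other gap is 2.48 rad). Fixed. Origin: centre of its foot
- jar_a: black lidded jar, 72 mm across, 75 mm tall, loose, not part of the job: leave it alone. Origin: centre of its underside
- jar_b: black lidded jar, 64 mm across, 60 mm tall, loose, not part of the job: leave it alone. Origin: centre of its underside
- beaker: glass beaker, 70 mm across, 90 mm tall, loose, not part of the job: leave it alone. Origin: centre of its underside
- reagent: amber reagent bottle, 60 mm across, 130 mm tall, loose, not part of the job: leave it alone. Origin: centre of its underside
- dish: glass dish, 70 mm across, 18 mm high, loose, not part of the job: leave it alone. Origin: centre of its underside
- carton: cardboard carton 70 x 100 x 50 mm, loose, not part of the job: leave it alone. Origin: centre of its underside
Not all that is in view belongs to the job. Leave any orange look-alike of the plate2 alone.

How it is judged (in metres and radians):
On the way, in this order (a step that is already met when the one before it is completed fails the run):
1. every plate lies squarely on a bed of its own, pressed down level with the bed closed (((distance between plate0 and bed0 below 0.018 m and value of joint platen0 below 0.025 rad and angle between plate0's own z axis and vertical below 0.035 rad and (angle between the x axis of plate0 and the x axis of bed0, either way round below 0.2 rad or angle between the x axis of plate0 and the y axis of bed0, either way round below 0.2 rad)) or (distance between plate0 and bed1 below 0.018 m and value of joint platen1 below 0.025 rad and angle between plate0's own z axis and vertical below 0.035 rad and (angle between the x axis of plate0 and the x axis of bed1, either way round below 0.2 rad or angle between the x axis of plate0 and the y axis of bed1, either way round below 0.2 rad)) or (distance between plate0 and bed2 below 0.018 m and value of joint platen2 below 0.025 rad and angle between plate0's own z axis and vertical below 0.035 rad and (angle between the x axis of plate0 and the x axis of bed2, either way round below 0.2 rad or angle between the x axis of plate0 and the y axis of bed2, either way round below 0.2 rad))) and ((distance between plate1 and bed0 below 0.018 m and value of joint platen0 below 0.025 rad and angle between plate1's own z axis and vertical below 0.035 rad and (angle between the x axis of plate1 and the x axis of bed0, either way round below 0.2 rad or angle between the x axis of plate1 and the y axis of bed0, either way round below 0.2 rad)) or (distance between plate1 and bed1 below 0.018 m and value of joint platen1 below 0.025 rad and angle between plate1's own z axis and vertical below 0.035 rad and (angle between the x axis of plate1 and the x axis of bed1, either way round below 0.2 rad or angle between the x axis of plate1 and the y axis of bed1, either way round below 0.2 rad)) or (distance between plate1 and bed2 below 0.018 m and value of joint platen2 below 0.025 rad and angle between plate1's own z axis and vertical below 0.035 rad and (angle between the x axis of plate1 and the x axis of bed2, either way round below 0.2 rad or angle between the x axis of plate1 and the y axis of bed2, either way round below 0.2 rad))) and ((distance between plate2 and bed0 below 0.018 m and value of joint platen0 below 0.025 rad and angle between plate2's own z axis and vertical below 0.035 rad and (angle between the x axis of plate2 and the x axis of bed0, either way round below 0.2 rad or angle between the x axis of plate2 and the y axis of bed0, either way round below 0.2 rad)) or (distance between plate2 and bed1 below 0.018 m and value of joint platen1 below 0.025 rad and angle between plate2's own z axis and vertical below 0.035 rad and (angle between the x axis of plate2 and the x axis of bed1, either way round below 0.2 rad or angle between the x axis of plate2 and the y axis of bed1, either way round below 0.2 rad)) or (distance between plate2 and bed2 below 0.018 m and value of joint platen2 below 0.025 rad and angle between plate2's own z axis and vertical below 0.035 rad and (angle between the x axis of plate2 and the x axis of bed2, either way round below 0.2 rad or angle between the x axis of plate2 and the y axis of bed2, either way round below 0.2 rad)))), for 0.2 s.
2. the selector's pointer is at the hose tail (horizontal distance between pointer and hose_tail below 0.018 m), for 0.2 s.
At the end, for the whole second after the job is handed in: Each plate within 18 mm of a bed's centre, square within 0.2 rad, level within 0.035 rad, its platen below 0.025 rad; pointer tip within 18 mm of the hose tail's centre seen from above (12 degrees); lifter upright, origin within 60 mm of mat_spot; all at rest (all of step 1 and horizontal distance between pointer and hose_tail below 0.018 m and distance between lifter and mat_spot below 0.06 m and angle between lifter's own z axis and vertical below 0.1 rad and linear speed of each of lifter, plate0, plate1, plate2 below 0.02 m/s); the robot touches nothing.
It fails at once if the fingers touch a plate that is not over a bed ((contact force between the fingers and plate0 above 1 N and horizontal distance between plate0 and bed0 above 0.05 m and horizontal distance between plate0 and bed1 above 0.05 m and horizontal distance between plate0 and bed2 above 0.05 m) or (contact force between the fingers and plate1 above 1 N and horizontal distance between plate1 and bed0 above 0.05 m and horizontal distance between plate1 and bed1 above 0.05 m and horizontal distance between plate1 and bed2 above 0.05 m) or (contact force between the fingers and plate2 above 1 N and horizontal distance between plate2 and bed0 above 0.05 m and horizontal distance between plate2 and bed1 above 0.05 m and horizontal distance between plate2 and bed2 above 0.05 m)).
It fails at once if a plate falls to the table (height (world z) of any of plate0, plate1, plate2 below 0.015 m).
It fails at once if the knob is turned the long way round, over the plugged port (horizontal distance between pointer and plug below 0.018 m).
It fails at once if a bystander is moved more than 4 cm (distance of any of jar_a, jar_b, beaker, reagent, dish, carton from where it was at the start of the episode above 0.04 m).
Of plate0, plate1, plate2 only 2 to 3 are there at a start; the rules pass over those that are not, and their reading is None.
At some moment in a run one of lifter may be knocked a few centimetres aside while the robot is not near it.
It also fails if it takes over 210 s, if anything falls off the work surface, if the arm or the gripper's body presses on something with over 40 N, if the wrist force passes 120 N, or if a joint passes its speed limit or range.

## Robot

A 6-joint arm with a two-finger parallel gripper is mounted at the origin on the work surface. World frame = base frame: x ahead of the robot, y to its left, z up, the work surface at z = 0. Lengths are in m, angles in degrees, forces in N, time in s.
With the tool pointing down it reaches from about 0.4 to 0.825 m from the base axis. Payload 7 kg.
Tool frame: the origin (TCP) lies at the very end of the fingers, on their centre line; the grasp point (between the pads) lies 19 mm behind it (ctrl.grip_depth is the distance from the TCP to the grasp point, in m); z points along the fingers, y is the line along which they close (so a half turn about z gives the same grasp; the last joint's range is limited). The gripper opens to 88 mm and grips with 3 to 60 N. Pads are 19 mm wide; open, the fingers measure 130 mm over their backs; the gripper's body (78 mm by 193 mm) begins 47 mm behind the grasp point.
Start: joints at [84.803, 20.546, 0.682, 0, -70.136, -16.507], TCP at [0.25, 0.627, 0.227] pointing down, gripper open.
Joint ranges: [-176.03, 176.03], [-82.01, 121.73], [-58.28, 71.71], [-173.87, 95.51], [-174.79, -0.11], [-173.66, 173.66]. Speed limits (degrees/s): [136.94, 136.94, 172.46, 180, 180, 180].

## Interface

Orientations are given as [roll, pitch, yaw] about the fixed x, y, z axes, in that order (R = Rz(yaw) Ry(pitch) Rx(roll)).
In Python, from plant import get_obs, eyes, ctrl, spotter gives the robot as it stands.
- The arm moves only by the shell command python3 -m crank 'ROWS'. ROWS is JSON, one flat list of numbers, 7 for each row, row after row: the turn, a rotation vector about the tool's x, y, z in rad, then the shift along the tool's x, y, z in mm, then the opening, from 0 (shut) to 1 (fully open). A call has 1 to 5 rows; each row shifts and turns the commanded pose from where the row before left it, along the tool's axes as they then stand; what a row does not reach is not made up. A row lasts 1/8 s, in which the tool goes at most 62.5 mm and 10.7 degrees, less where a joint would pass 70% of its speed; a pose out of reach is approached as far as the arm can. A call is refused whole if a number of a shift passes 62.5 or a number of a turn 0.188, either way. A call with a gripper value outside its range is refused whole. The fingers move at their own pace and stop on an object; the grip force is fixed at half the most. Time passes only in rows, so rows that do not move let the fingers close. It gives the time, the measured TCP pose, the force, the opening and the grip force at its end, in the units of the state.
- get_obs(): the state, without advancing time (a new reading comes with each control period).
- eyes.snapshot(name): name is "scene" or "top"; returns the picture (400x640x3 uint8, blue, green, red); there is no depth.
- eyes.camera_model(name): a dict with "fx", "fy", "cx", "cy" (pixels), "extrinsics" (4x4, takes a point from camera to world coordinates). Camera axes: x right, y down, z forward; pixel columns grow to the right and rows downward; lengths in m; the calibration is good to about 2 mm. A picture is of the moment at which its call begins. camera_model takes no time and is no camera call.
- ctrl.close_job(): hands the job in; it is judged then, once.
Trained networks look in the newest picture that a camera, given by its name, has taken for a name from the list of things; names that differ only in an ending like _2 or _b are one class to them, and where a whole thing is asked for, a point or a joint stands for the part that bears it (a point fixed in the world has none). Each returns a list of dicts, best first, with "p" (0 to 1); they miss things now and then, are a little off and sometimes report something else, mostly with a low value. They report only what shows in the picture. A call takes as long as a camera call. They do not tell look-alikes from the thing itself.
- spotter.outline_of(camera, target): "region" (400x640 bool, what is visible of it) and "rect" ([left, top, width, height] in pixels, round what is visible of it).
- spotter.place_of(camera, target): "location" ([column, row] in pixels: a listed point, or the origin of a listed thing).
The state is a dict: "clock": time; "joint_pos": joint angles; "qvel": joint speeds; "tau": joint torques, N m; "tool_pos": TCP position; "orientation": TCP orientation; "force": force on the tool from outside, world axes, zero at the start; "moment": the same for the moment, N m; "opening": finger opening in m; "gripper_force": force on a finger pad.
Only numpy, scipy, OpenCV 4.12 (cv2) and the standard library are available. Lean on these libraries where they do the work, as an engineer would, in place of code of your own. Each camera call takes 0.05 s, during which the arm holds its last target. There are 200 camera calls.

## Working session

There is one attempt and no reset: what is moved stays moved. The work goes in short steps, Python scripts to look and compute and a shell command to move; the robot and the scene stay as the last step left them, time stands still between calls to the robot, and variables do not carry over. Pictures are saved under pics/ and viewed, at most 17 in all, crops included, and the job is handed in when it is done.

```bash
ls; mkdir -p pics; cat > h.py <<'E'
import numpy as np, cv2
from plant import get_obs, eyes, ctrl, spotter
from scipy.spatial.transform import Rotation as R
def ray(cam,px,z):
    m=eyes.camera_model(cam);E=np.array(m["extrinsics"])
    d=E[:3,:3]@np.array([(px[0]-m["cx"])/m["fx"],(px[1]-m["cy"])/m["fy"],1]);o=E[:3,3]
    return o+d*(z-o[2])/d[2]
def proj(cam,p):
    m=eyes.camera_model(cam);E=np.array(m["extrinsics"])
    c=E[:3,:3].T@(np.array(p)-E[:3,3]);return [m["fx"]*c[0]/c[2]+m["cx"],m["fy"]*c[1]/c[2]+m["cy"]]
def snap(cam,name):
    im=eyes.snapshot(cam);cv2.imwrite("pics/"+name+".png",im);return im
E
python3 - <<'E'
from h import *
np.set_printoptions(precision=3,suppress=True)
for c in("top","scene"):
    snap(c,c+"0");m=eyes.camera_model(c);print(c,m["fx"],m["cx"],m["cy"],np.array(m["extrinsics"]))
Z=dict(plate=.034,rack=0,bed0=.042,bed1=.042,bed2=.042,lifter=.002,mat_spot=.002,valve=0,knob_grip=.055,pointer=.055,hose_tail=.02,plug=.02,jar_a=0,beaker=0,reagent=0,dish=0,carton=0)
for t in Z:
    n="plate0" if t=="plate" else t
    try:
        for r in spotter.place_of("top",n)[:5]:
            print(t,round(r["p"],2),np.round(r["location"],1),ray("top",r["location"],Z[t])[:2])
    except Exception as e: print(t,e)
o=get_obs();print(o)
E
```

```text
pics
top 515.4624011893284 314.3500599479261 201.41617353906835 [[-0.018 -0.993  0.119  0.378]
 [-1.     0.018 -0.001  0.025]
 [-0.001 -0.119 -0.993  1.405]
 [ 0.     0.     0.     1.   ]]
scene 501.25594585088874 324.9877552616331 197.99936613911365 [[ 0.05   0.767 -0.64   1.391]
 [ 0.999 -0.029  0.043 -0.044]
 [ 0.014 -0.641 -0.767  1.117]
 [ 0.     0.     0.     1.   ]]
plate 0.86 [228.9 107.5] [0.806 0.252]
plate 0.77 [215.7 240. ] [0.445 0.287]
plate 0.72 [221.  160.4] [0.659 0.273]
plate 0.69 [210.  319.9] [0.237 0.301]
rack 0.76 [224.3 202.1] [0.55 0.27]
rack 0.52 [338.8 238.6] [ 0.444 -0.042]
bed0 0.79 [420.2 195.8] [ 0.552 -0.259]
bed0 0.71 [426.8 238.3] [ 0.439 -0.272]
bed0 0.62 [417.8 159.8] [ 0.65  -0.257]
bed1 0.79 [420.2 195.8] [ 0.552 -0.259]
bed1 0.71 [426.8 238.3] [ 0.439 -0.272]
bed1 0.62 [417.8 159.8] [ 0.65  -0.257]
bed2 0.79 [420.2 195.8] [ 0.552 -0.259]
bed2 0.71 [426.8 238.3] [ 0.439 -0.272]
bed2 0.62 [417.8 159.8] [ 0.65  -0.257]
lifter 0.72 [340.8 237.7] [ 0.446 -0.047]
mat_spot 0.88 [339.7 234.5] [ 0.455 -0.044]
mat_spot 0.5 [223.6 199.4] [0.557 0.272]
valve
[... 248 characters left out ...]
g 0.39 [332.6 132.1] [ 0.736 -0.031]
jar_a 0.98 [147.1 261.2] [0.392 0.479]
beaker 0.76 [164.9 223.4] [0.494 0.432]
reagent 0.58 [161.1 177.7] [0.621 0.445]
dish 0.62 [486.8 205.6] [ 0.527 -0.45 ]
carton 0.63 [489.1 252.7] [ 0.399 -0.448]
{'clock': 0.95, 'joint_pos': array([ 84.803,  20.544,   0.683,  -0.001, -70.136, -16.51 ]), 'qvel': array([ 0.002, -0.051, -0.061,  0.006,  0.027,  0.007]), 'tau': array([  0.001, -58.238,  29.331,   7.002,   0.012,  -0.   ]), 'tool_pos': array([0.25 , 0.627, 0.227]), 'orientation': array([-179.997,    0.001,  -21.707]), 'force': array([ 0.113, -0.574, -0.032]), 'moment': array([ 0.019,  0.043, -0.012]), 'gripper_force': 0.0, 'opening': 0.08778362638568155}
```

```bash
python3 - <<'E'
import cv2
im=cv2.imread("pics/top0.png");cv2.imwrite("pics/top0c.png",cv2.resize(im[90:340,130:530],(800,500),interpolation=cv2.INTER_CUBIC))
E
```

```text
(no output)
```

View pics/top0c.png

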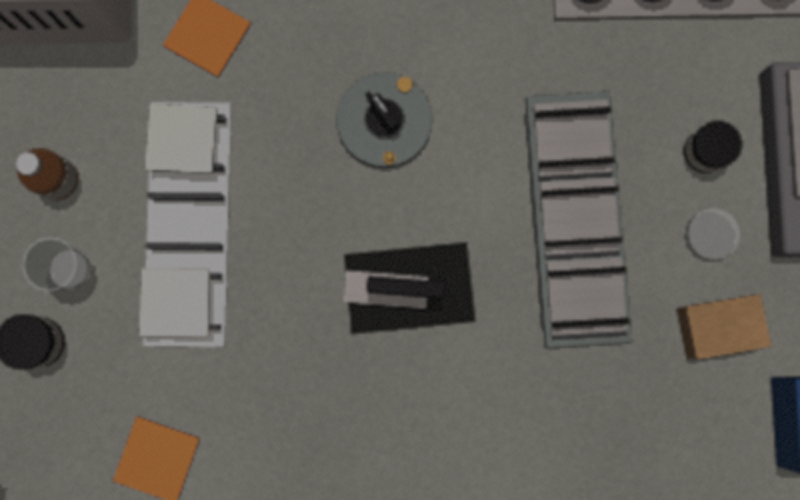

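View pics/scene0.png

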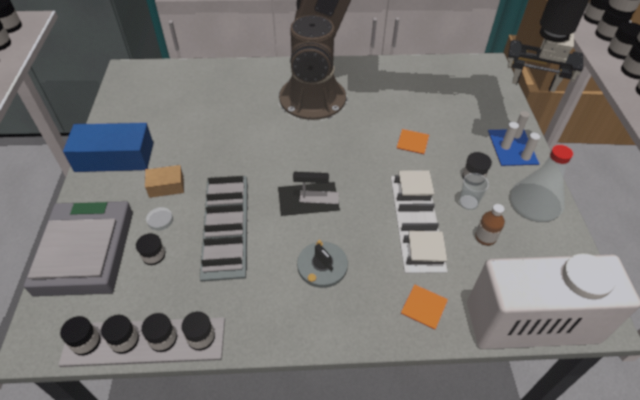

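Two white plates lie in rack slots 0 (≈218,241) and 2 (≈221,160). The look-alikes are the orange squares at (234,107) and (208,319). The lifter is at (335,235) with its blade pointing left (+y). The dryer is at (420,200). The plug is the upper brass disc (332,132), the hose tail the lower one (325,169), and the knob pointer goes to the upper left. Next I'll rectify the view and measure.

```bash
cat >> h.py <<'E'
def rect(im,cam,z,x0,x1,y0,y1,s=2000):  # world-plane view: up=+x, left=+y
    W=np.array([[x1,y1],[x1,y0],[x0,y0],[x0,y1]]);src=np.float32([proj(cam,[a,b,z]) for a,b in W])
    w,h=int((y1-y0)*s),int((x1-x0)*s)
    return cv2.warpPerspective(im,cv2.getPerspectiveTransform(src,np.float32([[0,0],[w,0],[w,h],[0,h]])),(w,h),flags=cv2.INTER_CUBIC)
def quad(mask,cam,z):
    c=max(cv2.findContours(mask.astype(np.uint8),0,2)[0],key=cv2.contourArea)[:,0]
    P=np.float32([ray(cam,p,z)[:2]*1000 for p in c]);return cv2.minAreaRect(P)
E
python3 - <<'E'
from h import *
np.set_printoptions(precision=3,suppress=True)
im=eyes.snapshot("top")
for t,z in(("plate0",.042),("rack",.034),("bed1",.045),("lifter",.0),("mat_spot",.002)):
    try:
        for r in spotter.outline_of("top",t)[:4]: print(t,round(r["p"],2),r["rect"],quad(r["region"],"top",z))
    except Exception as e: print(t,e)
d=rect(im,"top",.044,.36,.72,-.34,-.19); l=rect(im,"top",.005,.38,.74,-.14,.12)
cv2.imwrite("pics/r1.png",np.hstack([np.pad(d,((0,0),(0,4),(0,0))),l])[:600])
print(d.shape,l.shape)
E
```

```text
plate0 0.88 [188.5, 300.3, 40.6, 38.2] ((238.545166015625, 302.83563232421875), (90.88976287841797, 89.83363342285156), 71.69132995605469)
plate0 0.68 [197.0, 220.3, 35.9, 39.9] ((441.7834777832031, 281.8999328613281), (90.54347229003906, 89.54815673828125), 88.98582458496094)
plate0 0.67 [209.7, 86.7, 46.8, 42.8] ((805.1254272460938, 239.18885803222656), (91.67013549804688, 89.44146728515625), 59.05326461791992)
plate0 0.63 [204.0, 143.8, 31.3, 34.0] ((661.85400390625, 274.278076171875), (90.43327331542969, 90.48880004882812), 85.76785278320312)
rack 0.63 [203.8, 142.9, 39.8, 118.3] ((549.68994140625, 266.0008544921875), (108.91844940185547, 321.1820068359375), 88.74722290039062)
rack 0.57 [198.2, 224.4, 34.7, 35.2] ((440.4159240722656, 283.2945556640625), (92.37188720703125, 90.33426666259766), 0.052010685205459595)
rack 0.31 [312.3, 136.7, 14.7, 21.0] ((692.9745483398438, 0.9517707824707031), (46.13066864013672, 58.148719787597656), 89.00420379638672)
bed1 0.96 [404.3, 218.9, 39.5, 41.9] ((440.66278076171875, -263.2327575683594), (97.45500183105469, 102.25872039794922), 1.61626589
[... 166 characters left out ...]
37.2, 37.5] ((547.286376953125, -259.3580017089844), (97.27583312988281, 103.89130401611328), 1.755025863647461)
lifter 0.9 [302.7, 227.7, 50.5, 15.6] ((455.6787109375, -8.828689575195312), (138.5968475341797, 44.21195983886719), 86.60393524169922)
lifter 0.67 [138.8, 161.5, 32.0, 27.9] ((623.7268676757812, 465.6298522949219), (93.15377807617188, 66.40678405761719), 62.48012924194336)
lifter 0.64 [204.2, 141.4, 40.6, 121.3] ((552.5413818359375, 273.263916015625), (113.17149353027344, 337.6675720214844), 88.58390808105469)
mat_spot 0.64 [301.2, 209.7, 71.6, 48.2] ((458.0350341796875, -29.719436645507812), (114.95992279052734, 171.01866149902344), 4.151092529296875)
(720, 300, 3) (720, 520, 3)
```

View pics/r1.png

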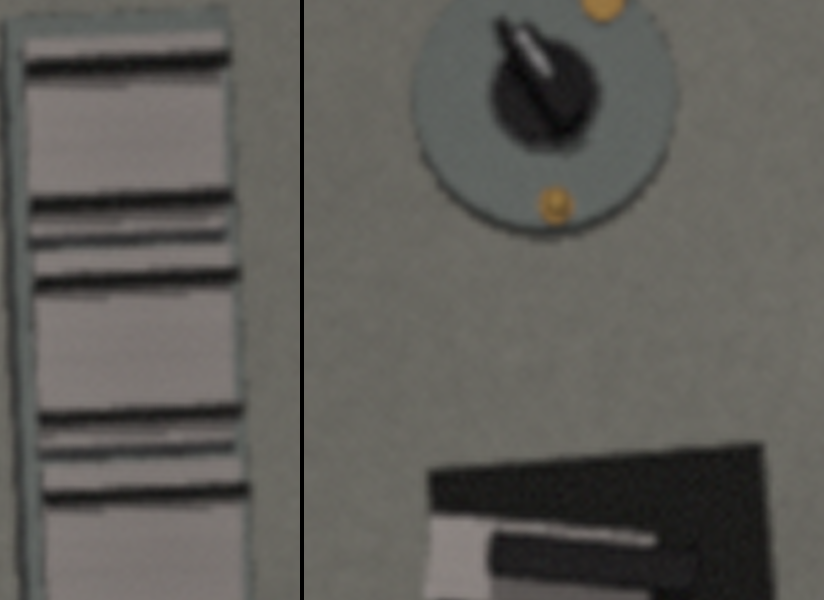

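In the rectified view (0.5 mm/px) the dryer ribs slope about 2.3°. The beds come out near (.441,-.263), (.547,-.259) and (.653,-.253). The blade tip's +x corner is at (430,516), so the lifter origin is about (.452,-.041), pointing roughly 84.7°. Now I'll work out the approach.

```bash
cat >> h.py <<'E'
def todo(x,y,z,psi):  # first shift (current tool axes, mm), then turn (rotvec in tool axes, rad)
    o=get_obs();A=R.from_euler("xyz",o["orientation"],degrees=True);B=R.from_euler("xyz",[180,0,psi],degrees=True)
    s=A.inv().apply(np.array([x,y,z])-o["tool_pos"])*1000;t=(A.inv()*B).as_rotvec()
    print("t",o["clock"],"shift",np.round(s,1),"turn",np.round(t,3),"tcp",np.round(o["tool_pos"],4),np.round(o["orientation"],1))
E
python3 -c "
from h import *
todo(.455,-.009,.227,-95.3)"
```

```text
t 1.25 shift [ 4.261e+02  5.151e+02 -5.000e-01] turn [-0.     0.     1.284] tcp [0.2496 0.6271 0.2266] [-180.     0.   -21.7]
```

```bash
python3 -m crank '[0,0,0,35,43,0,1, 0,0,0,35,43,0,1, 0,0,0,35,43,0,1, 0,0,0,35,43,0,1, 0,0,0,35,43,0,1]'
python3 -m crank '[0,0,0,35,43,0,1, 0,0,0,35,43,0,1, 0,0,0,35,43,0,1, 0,0,0,35,43,0,1, 0,0,0,35,43,0,1]'
python3 -m crank '[0,0,0,35,43,0,1, 0,0,0,35,43,0,1, 0,0,0.18,0,0,0,1, 0,0,0.18,0,0,0,1, 0,0,0.18,0,0,0,1]'
python3 -m crank '[0,0,0.18,0,0,0,1, 0,0,0.18,0,0,0,1, 0,0,0.18,0,0,0,1, 0,0,0.18,0,0,0,1, 0,0,0,0,0,0,1]'
python3 -c "
from h import *
todo(.455,-.009,.140,-95.3)"
```

```text
clock: 1.88
tool_pos: [0.333, 0.361, 0.2268]
orientation: [-180.0, -0.0, -21.7]
force: [2.0, 0.3, -0.6]
opening: 0.0875
gripper_force: 0.0
clock: 2.5
tool_pos: [0.4161, 0.0966, 0.2271]
orientation: [-179.9, -0.0, -21.7]
force: [1.2, 1.3, 0.5]
opening: 0.0876
gripper_force: 0.0
clock: 3.12
tool_pos: [0.4491, -0.008, 0.2267]
orientation: [-180.0, -0.0, -53.0]
force: [0.3, -0.0, 0.5]
opening: 0.0876
gripper_force: 0.0
clock: 3.75
tool_pos: [0.449, -0.0076, 0.2267]
orientation: [-180.0, 0.0, -93.8]
force: [0.4, -0.3, -0.1]
opening: 0.0879
gripper_force: 0.0
t 3.75 shift [ 1.  -6.1 86.7] turn [-0.     0.     0.026] tcp [ 0.449  -0.0076  0.2267] [-180.     0.   -93.8]
```

```bash
python3 -m crank '[0,0,0.026,1,-6,40,1, 0,0,0,0,0,40,1, 0,0,0,0,0,0,1]'
python3 -c "
from h import *
im=eyes.snapshot('scene');cv2.imwrite('pics/s1.png',cv2.resize(im[130:250,250:410],(800,600),interpolation=cv2.INTER_CUBIC))
todo(.455,-.009,.067,-95.3)"
```

```text
clock: 4.12
tool_pos: [0.453, -0.0098, 0.1445]
orientation: [179.7, -0.1, -95.2]
force: [0.0, 0.5, 0.9]
opening: 0.0879
gripper_force: 0.0
t 4.175 shift [-0.5 -0.6 79.5] turn [ 0.002 -0.002  0.002] tcp [ 0.4545 -0.0094  0.1465] [ 1.799e+02 -1.000e-01 -9.520e+01]
```

View pics/s1.png

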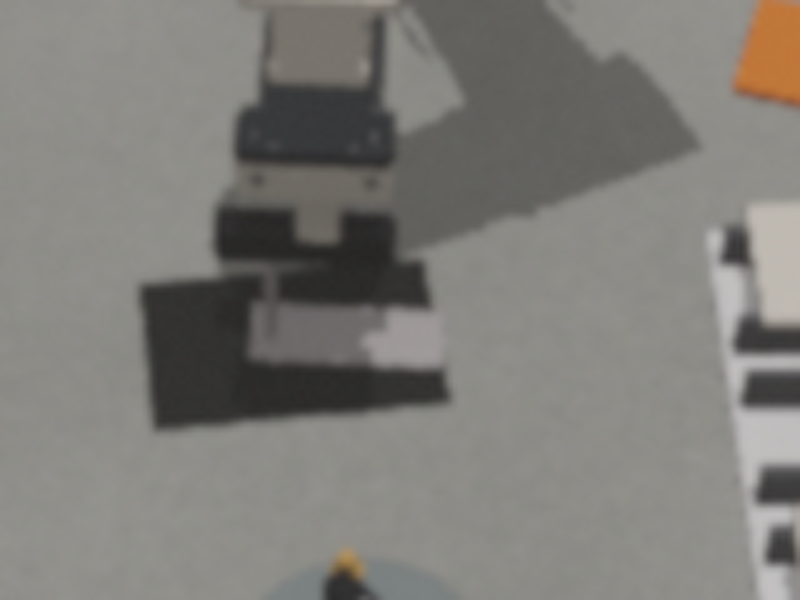

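The black handle (crop 215–395, 235) lies between the fingers, with the finger at crop x≈318, about 28 mm ahead of the upright (270). It is aligned, so I'll descend and grip, shifting a few mm towards the tip.

```bash
python3 -m crank '[0,0,0,-6,0,30,1, 0,0,0,0,0,30,1, 0,0,0,0,0,19,1, 0,0,0,0,0,0,1, 0,0,0,0,0,0,0]'
python3 -m crank '[0,0,0,0,0,0,0, 0,0,0,0,0,0,0, 0,0,0,0,0,0,0, 0,0,0,0,0,0,0, 0,0,0,0,0,0,0]'
python3 -m crank '[0,0,0,0,0,-10,0, 0,0,0,0,0,-20,0, 0,0,0,0,0,-30,0, 0,0,0,0,0,-30,0, 0,0,0,0,0,0,0]'
python3 -m crank '[0,0,0,0,0,0,0, 0,0,0,0,0,0,0]'
python3 - <<'E'
from h import *
o=get_obs();a,b=snap("scene","s2"),snap("top","t2")
x,y,z=o["tool_pos"];u,v=map(int,proj("scene",[x,y,z]))
cv2.imwrite("pics/s2c.png",cv2.resize(np.hstack([a[v-50:v+60,u-70:u+70],b[190:300,270:410]]),None,fx=2.85,fy=2.85,interpolation=cv2.INTER_CUBIC))
todo(x,y,z,-92)
E
```

```text
clock: 4.8
tool_pos: [0.4569, -0.0026, 0.0693]
orientation: [-179.9, 0.1, -95.3]
force: [-0.1, -0.6, 0.0]
opening: 0.0826
gripper_force: 0.0
clock: 5.42
tool_pos: [0.4555, -0.0031, 0.0675]
orientation: [180.0, -0.0, -95.4]
force: [-0.3, -0.7, -0.8]
opening: 0.0331
gripper_force: 0.0
clock: 6.05
tool_pos: [0.4568, -0.0026, 0.1601]
orientation: [-179.8, 0.1, -95.4]
force: [-0.0, 0.8, -1.8]
opening: 0.0217
gripper_force: 30.0
clock: 6.3
tool_pos: [0.4547, -0.0033, 0.1566]
orientation: [179.9, -0.0, -95.4]
force: [-0.1, -0.3, -2.3]
opening: 0.022
gripper_force: 30.0
t 6.4 shift [0.1 0.2 0.1] turn [ 0.002 -0.001 -0.059] tcp [ 0.455  -0.0032  0.1567] [179.9  -0.  -95.4]
```

View pics/s2c.png

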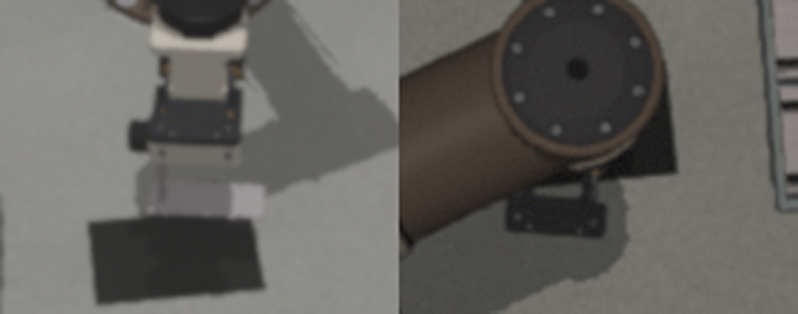

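The lifter is held, with the force down by about 2.3 N as expected for its mass. The bright blade tip shows at crop right edge x≈265, y 185–218. I'll fit where the blade sits in the hand from those tip corners.

```bash
python3 - <<'E'
from h import *
im=cv2.imread("pics/s2.png");o=get_obs();T=o["tool_pos"];ps=np.radians(o["orientation"][2]);u=-np.array([np.cos(ps),np.sin(ps),0]);n=np.array([u[1],-u[0],0])
def P(g,d,l,s,h=.003): return proj("scene",T+[0,0,-d+h]+(l-g)*u+s*.021*n)
for g,d in((.034,.0655),(.034,.075),(.028,.0655)):print(g,d,np.round([P(g,d,.1,1),P(g,d,.1,-1),P(g,d,-.012,1)],1))
c=np.round(P(.034,.0655,.1,0)).astype(int);print(c)
w=im[c[1]-25:c[1]+25,c[0]-60:c[0]+20];cv2.imwrite("pics/s2d.png",cv2.resize(w,None,fx=10,fy=10,interpolation=cv2.INTER_CUBIC))
E
```

```text
0.034 0.0655 [[341.3 181.9]
 [341.6 170.7]
 [300.4 180.2]]
0.034 0.075 [[341.1 184.2]
 [341.5 173. ]
 [300.5 182.5]]
0.028 0.0655 [[343.4 182. ]
 [343.8 170.8]
 [302.6 180.3]]
[341 176]
```

View pics/s2d.png

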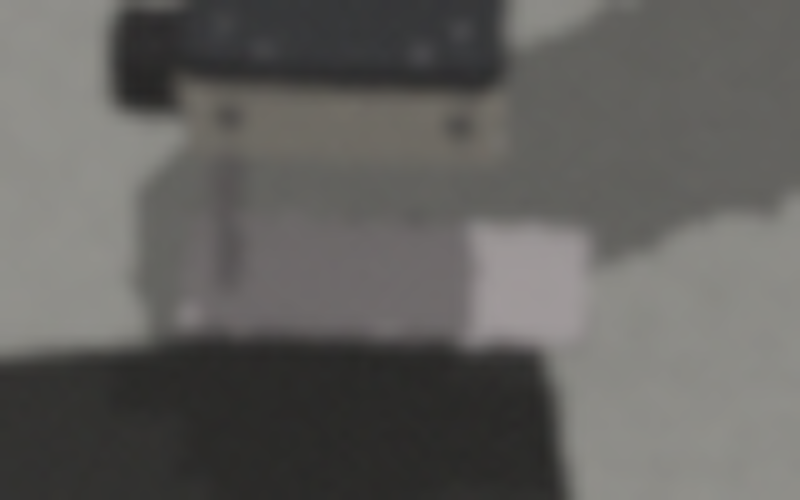

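The blade sits about 10 mm low in the grip because I lifted before the fingers had fully closed. I'll set it down and regrip.

```bash
python3 -m crank '[0,0,0,0,0,30,0, 0,0,0,0,0,30,0, 0,0,0,0,0,14,0, 0,0,0,0,0,3,0, 0,0,0,0,0,0,0]'
python3 -m crank '[0,0,0,0,0,0,0.6, 0,0,0,0,0,0,0.6, 0,0,0,0,0,6,0.6, 0,0,0,0,0,6,0.6, 0,0,0,0,0,0,0.6]'
python3 -m crank '[0,0,0,0,0,0,0, 0,0,0,0,0,0,0, 0,0,0,0,0,0,0, 0,0,0,0,0,0,0, 0,0,0,0,0,0,0]'
python3 -m crank '[0,0,0,0,0,0,0, 0,0,0,0,0,0,0, 0,0,0,0,0,0,0, 0,0,0,0,0,0,0, 0,0,0,0,0,0,0]'
python3 -c "
from h import *
todo(.455,-.0032,.1567,-92)"
```

```text
clock: 7.02
tool_pos: [0.456, -0.0029, 0.081]
orientation: [-180.0, 0.0, -95.4]
force: [0.4, 0.1, -2.1]
opening: 0.0217
gripper_force: 30.0
clock: 7.65
tool_pos: [0.455, -0.0033, 0.0679]
orientation: [179.9, -0.0, -95.4]
force: [-0.5, -0.0, 0.4]
opening: 0.0523
gripper_force: 0.0
clock: 8.28
tool_pos: [0.4555, -0.003, 0.0686]
orientation: [-180.0, 0.0, -95.4]
force: [0.2, 0.6, -1.1]
opening: 0.0215
gripper_force: 30.0
clock: 8.9
tool_pos: [0.4556, -0.003, 0.0686]
orientation: [-180.0, 0.0, -95.4]
force: [0.1, 1.2, 1.0]
opening: 0.022
gripper_force: 30.0
t 8.9 shift [  0.2   0.5 -88.1] turn [-0.     0.    -0.059] tcp [ 0.4556 -0.003   0.0686] [-180.     0.   -95.4]
```

```bash
python3 -m crank '[0,0,0,0,0,-15,0, 0,0,0,0,0,-30,0, 0,0,0,0,0,-30,0, 0,0,-0.063,0,0,-10,0, 0,0,0,0,0,0,0]'
python3 -c "
from h import *
todo(.439,.13,.155,-91.8)"
```

```text
clock: 9.52
tool_pos: [0.4556, -0.0029, 0.154]
orientation: [-179.9, 0.0, -91.8]
force: [-0.7, -0.2, -2.4]
opening: 0.022
gripper_force: 30.0
t 9.525 shift [-132.4   20.8   -0.9] turn [-0.001  0.001 -0.   ] tcp [ 0.4556 -0.0029  0.154 ] [-179.9    0.   -91.8]
```

```bash
python3 -m crank '[0,0,0,-20,4,0,0, 0,0,0,-40,6,0,0, 0,0,0,-40,6,0,0, 0,0,0,-32,5,0,0, 0,0,0,0,0,30,0]'
python3 -m crank '[0,0,0,0,0,30,0, 0,0,0,0,0,10,0, 0,0,0,0,0,0,0, 0,0,0,0,0,0,0]'
python3 - <<'E'
from h import *
o=get_obs();a=snap("scene","s3");T=o["tool_pos"]
u=np.array([.0314,.9995,0]);n=np.array([u[1],-u[0],0])
c=proj("scene",T);print(c)
for g,d in((.0385,.0666),):print(np.round([proj("scene",T+[0,0,-d+.003]+(l-g)*u+s*.021*n) for l,s in((.1,1),(.1,-1),(-.012,1))],1))
x,y=int(c[0])-50,int(c[1])-40;print(x,y)
cv2.imwrite("pics/s3c.png",cv2.resize(a[y:y+75,x:x+100],None,fx=8,fy=8,interpolation=cv2.INTER_CUBIC))
todo(.443,.2605,.084,-91.8)
E
```

```text
clock: 10.15
tool_pos: [0.4396, 0.1322, 0.124]
orientation: [-179.8, 0.1, -91.7]
force: [0.3, 0.2, -2.6]
opening: 0.0221
gripper_force: 30.0
clock: 10.65
tool_pos: [0.4392, 0.1298, 0.0844]
orientation: [-179.9, 0.0, -91.8]
force: [-0.7, 0.6, -1.8]
opening: 0.0222
gripper_force: 30.0
[np.float64(364.6293502163456), np.float64(172.18148203698055)]
[[384.8 192.4]
 [383.4 181.6]
 [346.  192.6]]
314 132
t 10.7 shift [-130.7    0.3    0.6] turn [-0.001  0.001  0.   ] tcp [0.4393 0.1299 0.0845] [-1.799e+02  1.000e-01 -9.180e+01]
```

View pics/s3c.png

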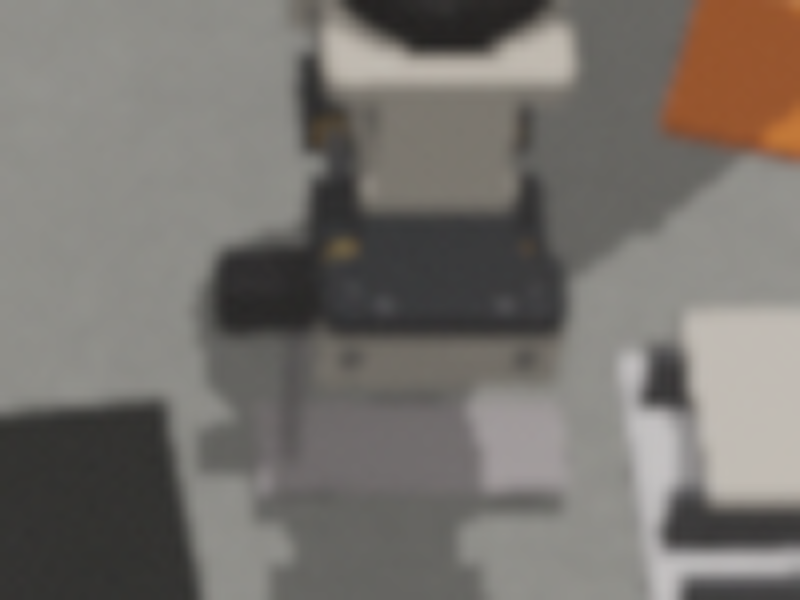

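The tip corners at (384.6,193) and (384.2,180.5) match the prediction, so the in-hand pose is right. The blade is in line with the channel, between the rail ends at crop y≈375 and 525. I'll insert and lift.

```bash
python3 -m crank '[0,0,0,-20,0,0,0, 0,0,0,-25,0,0,0, 0,0,0,-25,0,0,0, 0,0,0,-25,0,0,0, 0,0,0,-20,0,0,0]'
python3 -m crank '[0,0,0,-15,0,0,0, 0,0,0,0,0,0,0, 0,0,0,0,0,0,0]'
python3 -m crank '[0,0,0,0,0,-7,0, 0,0,0,0,0,-7,0, 0,0,0,0,0,-6,0, 0,0,0,0,0,-6,0, 0,0,0,0,0,-8,0]'
python3 -m crank '[0,0,0,0,0,-15,0, 0,0,0,0,0,-15,0, 0,0,0,0,0,0,0, 0,0,0,0,0,0,0]'
python3 - <<'E'
from h import *
o=get_obs();a=snap("scene","s4");T=o["tool_pos"]
c=proj("scene",T);x,y=int(c[0])-50,int(c[1])-30
cv2.imwrite("pics/s4c.png",cv2.resize(a[y:y+75,x:x+100],None,fx=8,fy=8,interpolation=cv2.INTER_CUBIC));print(x,y)
for r in spotter.outline_of("scene","plate0")[:4]: print(r["p"],r["rect"],quad(r["region"],"scene",T[2]-.0556))
todo(.443,.13,.2,-91.8)
E
```

```text
clock: 11.32
tool_pos: [0.4423, 0.2465, 0.0839]
orientation: [-180.0, 0.0, -91.7]
force: [-0.5, -0.5, -3.0]
opening: 0.0221
gripper_force: 30.0
clock: 11.7
tool_pos: [0.4423, 0.259, 0.0834]
orientation: [180.0, -0.0, -91.8]
force: [1.2, -1.1, -1.8]
opening: 0.0218
gripper_force: 30.0
clock: 12.32
tool_pos: [0.4425, 0.2593, 0.1179]
orientation: [180.0, -0.0, -91.8]
force: [0.7, 0.7, -3.3]
opening: 0.0219
gripper_force: 30.0
clock: 12.82
tool_pos: [0.4424, 0.2594, 0.1474]
orientation: [180.0, 0.0, -91.8]
force: [-0.6, -1.4, -3.4]
opening: 0.0218
gripper_force: 30.0
363 125
0.94 [407.1, 231.2, 38.7, 30.2] ((697.5379638671875, 258.2247009277344), (86.76402282714844, 87.33429718017578), 87.27235412597656)
0.79 [402.8, 158.5, 36.3, 24.9] ((442.4498291015625, 279.5475158691406), (90.99237060546875, 92.04713439941406), 87.84913635253906)
0.65 [204.4, 206.1, 38.8, 29.8] ((596.0609741210938, -251.8697967529297), (98.01740264892578, 98.25624084472656), 1.2081102132797241)
0.57 [403.4, 283.3, 43.8, 47.6] ((860.9702758789062, 219.34262084960938), (87.44125366210938, 89.16423797607422), 59.033714294433594)
t 12.925 shift [129.1  -4.7 -52.9] turn [ 0.001 -0.001  0.   ] tcp [0.4423 0.2592 0.147 ] [180.   -0.  -91.8]
```

View pics/s4c.png

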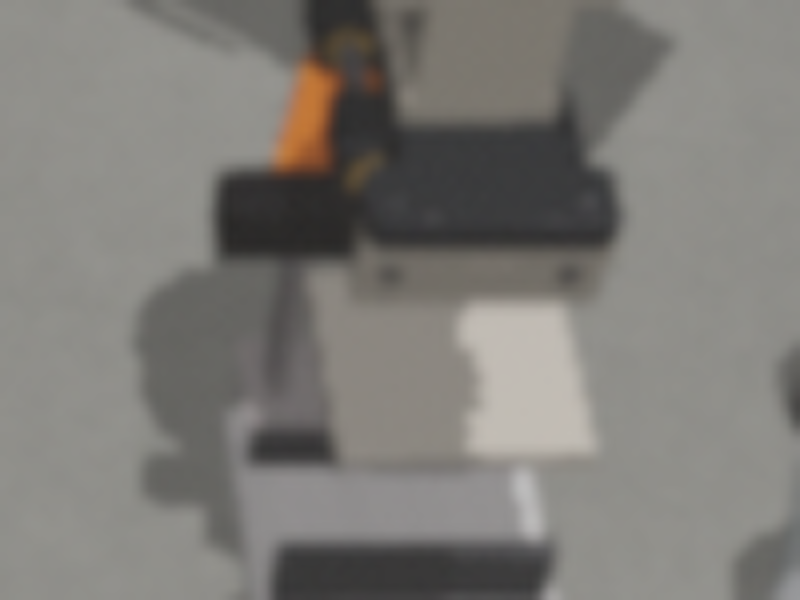

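The plate sits flat on the blade, centred about 20.5 mm ahead of the TCP. Now I'll lift, carry it across and turn.

```bash
python3 -m crank '[0,0,0,0,0,-12,0, 0,0,0,0,0,-20,0, 0,0,0,0,0,-15,0, 0,0,0,0,0,-6,0, 0,0,0,10,0,0,0]'
python3 -m crank '[0,0,0,22,-1,0,0, 0,0,0,34,-1,0,0, 0,0,0,40,-1,0,0, 0,0,0,40,-1,0,0, 0,0,0,40,-1,0,0]'
python3 -m crank '[0,0,0,40,-1,0,0, 0,0,0,40,-1,0,0, 0,0,0,40,-2,0,0, 0,0,0,40,-2,0,0, 0,0,0,40,-2,0,0]'
python3 -m crank '[0,0,0,40,-2,0,0, 0,0,0,34,-1,0,0, 0,0,0,22,0,0,0, 0,0,0,12,0,0,0, 0,0,0,0,0,0,0]'
python3 -m crank '[0,0,0.06,0,0,0,0, 0,0,0.12,0,0,0,0, 0,0,0.16,0,0,0,0, 0,0,0.16,0,0,0,0, 0,0,0.16,0,0,0,0]'
python3 -m crank '[0,0,0.16,0,0,0,0, 0,0,0.16,0,0,0,0, 0,0,0.16,0,0,0,0, 0,0,0.16,0,0,0,0, 0,0,0.16,0,0,0,0]'
python3 -m crank '[0,0,0.16,0,0,0,0, 0,0,0.16,0,0,0,0, 0,0,0.16,0,0,0,0, 0,0,0.16,0,0,0,0, 0,0,0.16,0,0,0,0]'
python3 -m crank '[0,0,0.16,0,0,0,0, 0,0,0.16,0,0,0,0, 0,0,0.16,0,0,0,0, 0,0,0.16,0,0,0,0, 0,0,0.16,0,0,0,0]'
python3 -m crank '[0,0,0.11,0,0,0,0, 0,0,0.06,0,0,0,0, 0,0,0,0,0,0,0, 0,0,0,0,0,0,0]'
python3 - <<'E'
from h import *
o=get_obs();a=snap("scene","s5");T=o["tool_pos"]
for r in spotter.outline_of("scene","plate0")[:4]: print(r["p"],r["rect"],quad(r["region"],"scene",T[2]-.0556))
todo(.440,-.2427,.12,92.3);print(o["joint_pos"])
E
```

```text
clock: 13.55
tool_pos: [0.4424, 0.2496, 0.2007]
orientation: [-180.0, 0.0, -91.7]
force: [0.2, 0.2, -4.3]
opening: 0.0217
gripper_force: 30.0
clock: 14.18
tool_pos: [0.4408, 0.0708, 0.2]
orientation: [180.0, -0.0, -91.8]
force: [1.0, 0.5, -3.0]
opening: 0.0218
gripper_force: 30.0
clock: 14.8
tool_pos: [0.4422, -0.1289, 0.2001]
orientation: [179.9, -0.0, -91.8]
force: [0.2, -0.3, -3.2]
opening: 0.0215
gripper_force: 30.0
clock: 15.42
tool_pos: [0.4424, -0.2355, 0.2001]
orientation: [179.9, 0.0, -91.9]
force: [-0.7, 0.2, -4.1]
opening: 0.0218
gripper_force: 30.0
clock: 16.05
tool_pos: [0.4431, -0.234, 0.2005]
orientation: [180.0, 0.0, -129.8]
force: [0.9, -0.1, -3.9]
opening: 0.0218
gripper_force: 30.0
clock: 16.68
tool_pos: [0.4431, -0.234, 0.2005]
orientation: [180.0, -0.0, -175.7]
force: [0.5, 1.0, -3.0]
opening: 0.0215
gripper_force: 30.0
clock: 17.3
tool_pos: [0.443, -0.2339, 0.2005]
orientation: [180.0, -0.0, 138.5]
force: [0.5, 0.3, -3.4]
opening: 0.0218
gripper_force: 30.0
clock: 17.92
tool_pos: [0.4431, -0.234, 0.2005]
orientation: [-180.0, -0.0, 92.6]
force: [-0.2, 0.1, -3.8]
[... 199 characters left out ...]
7.5, 25.3] ((442.6743469238281, -283.385009765625), (91.30889892578125, 92.82230377197266), 87.86945343017578)
0.87 [408.3, 227.2, 36.5, 35.8] ((732.642578125, 241.5845947265625), (82.1736068725586, 82.48262023925781), 87.65198516845703)
0.63 [400.5, 285.3, 47.3, 45.0] ((887.5857543945312, 207.57476806640625), (80.63196563720703, 84.46156311035156), 59.17588424682617)
0.62 [393.2, 125.3, 36.1, 26.6] ((379.28924560546875, 263.9553527832031), (81.20296478271484, 90.51802062988281), 69.27567291259766)
t 18.525 shift [11.9 -1.  80.1] turn [ 0.006 -0.04  -0.127] tcp [ 0.4395 -0.2578  0.1995] [179.8  -2.3  85. ]
[ -10.19058265    6.64343319  -20.48555368   -2.62837688  -62.91499416
 -173.61134   ]
```

I overshot the turn: joint 6 is at its limit and the tool tipped 2.3°, though the plate is still centred on the blade. Withdrawing this way round would also need more wrist range than there is. I'll turn back so the blade points +y and use bed 1. There the blade can be withdrawn toward -y over the low dish (18 mm).

```bash
python3 -m crank '[0.003,-0.02,-0.05,0,0,0,0, 0.003,-0.02,-0.077,0,0,0,0, 0,0,-0.12,0,0,0,0, 0,0,-0.16,0,0,0,0, 0,0,-0.16,0,0,0,0]'
python3 -c "
from h import *
todo(.443,-.234,.2,-87.7)"
```

```text
clock: 19.15
tool_pos: [0.4396, -0.2577, 0.1996]
orientation: [-180.0, 0.0, 118.0]
force: [1.4, -0.4, -3.5]
opening: 0.0218
gripper_force: 30.0
t 19.15 shift [19.3 14.1 -0.4] turn [-0.    -0.    -2.694] tcp [ 0.4396 -0.2577  0.1996] [-180.    0.  118.]
```

```bash
python3 -m crank '[0,0,-0.16,0,0,0,0, 0,0,-0.16,0,0,0,0, 0,0,-0.16,0,0,0,0, 0,0,-0.16,0,0,0,0, 0,0,-0.16,0,0,0,0]'
python3 -m crank '[0,0,-0.16,0,0,0,0, 0,0,-0.16,0,0,0,0, 0,0,-0.16,0,0,0,0, 0,0,-0.16,0,0,0,0, 0,0,-0.16,0,0,0,0]'
python3 -m crank '[0,0,-0.16,0,0,0,0, 0,0,-0.16,0,0,0,0, 0,0,-0.16,0,0,0,0, 0,0,-0.16,0,0,0,0, 0,0,-0.16,0,0,0,0]'
python3 -m crank '[0,0,-0.13,0,0,0,0, 0,0,-0.1,0,0,0,0, 0,0,-0.06,0,0,0,0, 0,0,0,0,0,0,0, 0,0,0,0,0,0,0]'
python3 - <<'E'
from h import *
o=get_obs();a=snap("scene","s6");T=o["tool_pos"]
for r in spotter.outline_of("scene","plate0")[:3]: print(r["p"],r["rect"],quad(r["region"],"scene",T[2]-.0556))
todo(.546,-.2795,.2,-87.7);print(o["joint_pos"])
E
```

```text
clock: 19.77
tool_pos: [0.4395, -0.2577, 0.1995]
orientation: [-180.0, -0.0, 163.8]
force: [-0.0, 0.3, -2.6]
opening: 0.022
gripper_force: 30.0
clock: 20.4
tool_pos: [0.4396, -0.2578, 0.1996]
orientation: [-180.0, -0.0, -150.4]
force: [-0.4, 0.7, -4.1]
opening: 0.0219
gripper_force: 30.0
clock: 21.02
tool_pos: [0.4396, -0.2578, 0.1996]
orientation: [180.0, -0.0, -104.5]
force: [-0.1, 0.1, -2.8]
opening: 0.0217
gripper_force: 30.0
clock: 21.65
tool_pos: [0.4396, -0.2579, 0.1996]
orientation: [180.0, 0.0, -88.4]
force: [0.1, -0.4, -3.6]
opening: 0.0219
gripper_force: 30.0
0.88 [402.1, 284.4, 46.2, 46.1] ((888.6646118164062, 207.53607177734375), (78.67557525634766, 80.87633514404297), 58.5013542175293)
0.7 [404.2, 231.3, 44.6, 28.1] ((732.7864379882812, 242.5332489013672), (83.49575805664062, 82.47776794433594), 87.65196990966797)
0.66 [395.9, 128.0, 34.5, 23.9] ((378.9091491699219, 265.72418212890625), (79.86571502685547, 87.0980453491211), 70.13871765136719)
t 21.75 shift [  24.5 -105.8   -0.5] turn [ 0.     0.    -0.012] tcp [ 0.4395 -0.258   0.1996] [180.    0.  -88.4]
[-8.29524328e+00  6.08822203e+00 -2.21539489e+01 -8.22172290e-03
 -6.17631823e+01  9.90604690e+00]
```

```bash
python3 -m crank '[0,0,-0.012,5,-12,0,0, 0,0,0,6,-25,0,0, 0,0,0,6,-32,10,0, 0,0,0,6,-25,20,0, 0,0,0,2,-14,20,0]'
python3 -m crank '[0,0,0,0,0,20,0, 0,0,0,0,0,0,0, 0,0,0,0,0,0,0]'
python3 - <<'E'
from h import *
o=get_obs();a=snap("scene","s7");T=o["tool_pos"]
for r in spotter.outline_of("scene","plate0")[:5]: print(r["p"],r["rect"],quad(r["region"],"scene",T[2]-.0556))
c=proj("scene",T);x,y=int(c[0])-50,int(c[1])-30
cv2.imwrite("pics/s7c.png",cv2.resize(a[y:y+75,x:x+100],None,fx=8,fy=8,interpolation=cv2.INTER_CUBIC));print(x,y)
print(np.round([proj("scene",p) for p in((.5473,-.2594,.046),)],1))
todo(.548,-.2795,.11,-87.7)
E
```

```text
clock: 22.38
tool_pos: [0.5504, -0.2794, 0.1484]
orientation: [-180.0, 0.0, -87.7]
force: [-0.7, -0.0, -3.2]
opening: 0.0218
gripper_force: 30.0
clock: 22.75
tool_pos: [0.5491, -0.2792, 0.1302]
orientation: [-180.0, -0.0, -87.7]
force: [-0.4, -0.5, -3.4]
opening: 0.0219
gripper_force: 30.0
0.77 [403.4, 285.7, 46.0, 42.8] ((852.0049438476562, 224.23983764648438), (85.09619903564453, 89.0684814453125), 58.772682189941406)
0.66 [206.5, 193.5, 36.8, 30.8] ((546.2816772460938, -256.30535888671875), (95.37171936035156, 91.02513122558594), 1.18788743019104)
0.66 [393.8, 127.7, 34.1, 22.5] ((305.3938903808594, 286.4276123046875), (84.70089721679688, 91.56719970703125), 70.28694915771484)
0.57 [406.0, 230.9, 40.5, 31.5] ((686.1001586914062, 262.27093505859375), (88.19420623779297, 94.4155502319336), 86.24512481689453)
0.42 [200.4, 236.0, 45.3, 36.6] ((688.789794921875, -250.00767517089844), (101.19985961914062, 99.6098403930664), 3.1831295490264893)
161 165
[[224.  215.2]]
t 22.85 shift [ 0.3  1.2 20.7] turn [-0.002 -0.     0.   ] tcp [ 0.5491 -0.2791  0.1307] [-179.9   -0.   -87.7]
```

View pics/s7c.png

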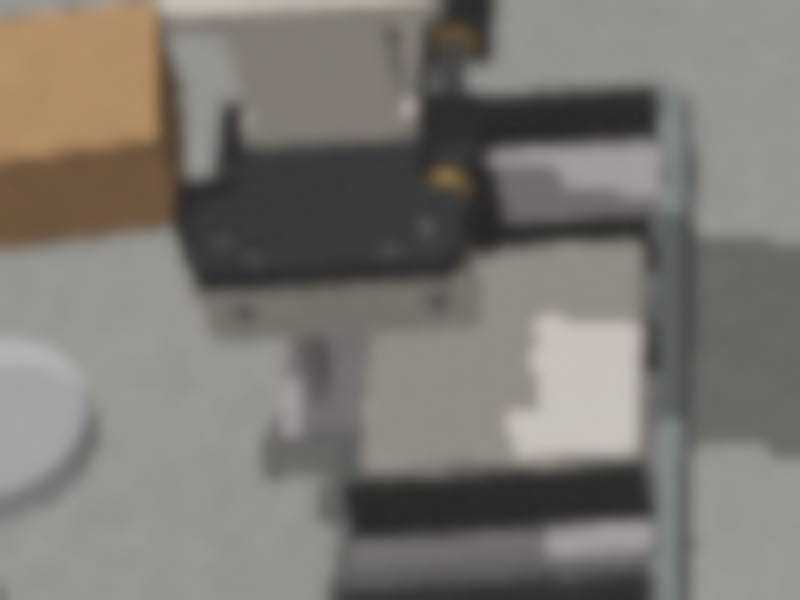

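The plate is on the blade directly over bed 1 (crop 360–640 × 240–470), between its two ribs. Lower it slowly.

```bash
python3 -m crank '[0,0,0,0,1,8,0, 0,0,0,0,0,8,0, 0,0,0,0,0,4,0, 0,0,0,0,0,4,0, 0,0,0,0,0,3,0]'
python3 -m crank '[0,0,0,0,0,3,0, 0,0,0,0,0,1,0, 0,0,0,0,0,0,0, 0,0,0,0,0,0,0]'
python3 - <<'E'
from h import *
o=get_obs();a=snap("scene","s8");T=o["tool_pos"]
for r in spotter.outline_of("scene","plate0")[:5]: print(r["p"],r["rect"],quad(r["region"],"scene",.053))
todo(.553,-.3845,T[2],-87.7)
E
```

```text
clock: 23.48
tool_pos: [0.5475, -0.2789, 0.1024]
orientation: [-180.0, 0.0, -87.7]
force: [-0.6, -0.8, -3.5]
opening: 0.0217
gripper_force: 30.0
clock: 23.98
tool_pos: [0.5475, -0.2789, 0.0987]
orientation: [-180.0, 0.0, -87.7]
force: [0.2, 0.7, -1.5]
opening: 0.0216
gripper_force: 30.0
0.9 [407.9, 230.5, 38.3, 31.3] ((670.55712890625, 268.6375732421875), (90.44805145263672, 93.79625701904297), 85.72447204589844)
0.76 [394.8, 127.3, 34.0, 25.2] ((284.6848449707031, 294.699951171875), (87.7255859375, 95.79923248291016), 70.93367767333984)
0.71 [401.6, 284.6, 46.7, 44.9] ((840.9918823242188, 231.2196502685547), (88.05784606933594, 91.15431213378906), 58.50187683105469)
0.53 [206.1, 227.5, 36.6, 10.4] ((605.0701293945312, -259.160888671875), (98.40364074707031, 32.27931594848633), 87.73185729980469)
t 24.075 shift [105.8  -1.3  -0. ] turn [-0.  0.  0.] tcp [ 0.5475 -0.2788  0.0987] [-180.     0.   -87.7]
```

```bash
python3 -m crank '[0,0,0,5,0,0,0, 0,0,0,8,0,0,0, 0,0,0,12,0,0,0, 0,0,0,15,0,0,0, 0,0,0,18,0,0,0]'
python3 -m crank '[0,0,0,18,0,0,0, 0,0,0,15,0,0,0, 0,0,0,10,0,0,0, 0,0,0,5,0,0,0, 0,0,0,0,0,0,0]'
python3 - <<'E'
from h import *
o=get_obs();a=snap("scene","s9");T=o["tool_pos"]
c=proj("scene",[.547,-.32,.05]);x,y=int(c[0])-50,int(c[1])-45
cv2.imwrite("pics/s9c.png",cv2.resize(a[y:y+75,x:x+100],None,fx=8,fy=8,interpolation=cv2.INTER_CUBIC))
for r in spotter.outline_of("scene","plate0")[:5]: print(r["p"],r["rect"],quad(r["region"],"scene",.054))
todo(T[0],T[1],.2,-87.7)
E
```

```text
clock: 24.7
tool_pos: [0.5497, -0.3381, 0.0985]
orientation: [180.0, 0.0, -87.7]
force: [0.0, -0.1, -1.5]
opening: 0.0218
gripper_force: 30.0
clock: 25.32
tool_pos: [0.5516, -0.3849, 0.0983]
orientation: [180.0, 0.0, -87.7]
force: [-0.7, -0.7, -2.4]
opening: 0.022
gripper_force: 30.0
0.96 [400.2, 285.2, 47.4, 45.1] ((840.9989624023438, 230.17086791992188), (88.12110137939453, 91.4634017944336), 58.49361038208008)
0.95 [408.2, 231.7, 38.1, 31.6] ((673.48681640625, 269.2568664550781), (94.807373046875, 93.0664291381836), 87.64973449707031)
0.73 [393.8, 131.1, 34.4, 19.2] ((286.28277587890625, 293.9222717285156), (83.98553466796875, 87.7300033569336), 71.12855529785156)
0.72 [207.9, 199.5, 38.1, 27.8] ((545.7747192382812, -257.7176818847656), (89.6520767211914, 89.79686737060547), 2.8133041858673096)
0.41 [203.0, 177.1, 42.9, 28.9] ((459.783935546875, -264.8514099121094), (101.71007537841797, 99.20115661621094), 3.18315052986145)
t 25.425 shift [ 4.000e-01  1.000e-01 -1.015e+02] turn [0.    0.001 0.   ] tcp [ 0.5517 -0.3844  0.0985] [180.    0.  -87.7]
```

View pics/s9c.png

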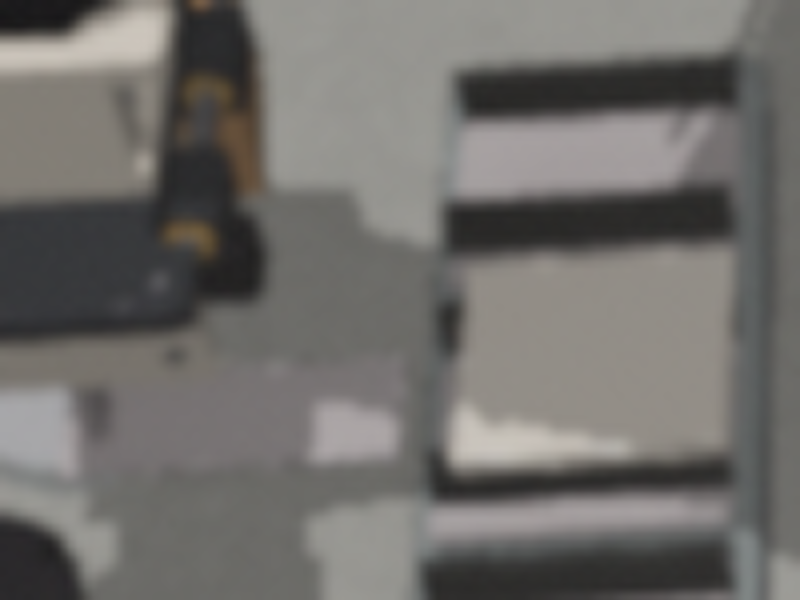

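Plate 1 is resting centred on bed 1 at (.546,-.258), yaw 2.8°, and the blade is clear. Next I raise the lifter, park it on the mat and regrip it turned half round, so the second plate can be set from the middle side.

```bash
python3 -m crank '[0,0,0,0,0,-20,0, 0,0,0,0,0,-40,0, 0,0,0,0,0,-40,0, 0,0,0,0,0,0,0]'
python3 -c "
from h import *
todo(.4607,-.0112,.12,-91.8)"
```

```text
clock: 25.92
tool_pos: [0.5537, -0.3853, 0.203]
orientation: [-179.6, -0.2, -87.6]
force: [0.6, -0.4, -2.8]
opening: 0.022
gripper_force: 30.0
t 25.925 shift [-377.8   77.9   81.3] turn [-0.007 -0.003  0.073] tcp [ 0.5537 -0.3853  0.203 ] [-179.6   -0.2  -87.6]
```

```bash
python3 -m crank '[0,0,0,-20,4,0,0, 0,0,0,-45,10,0,0, 0,0,0,-54,11,0,0, 0,0,0,-54,11,0,0, 0,0,0,-54,11,0,0]'
python3 -m crank '[0,0,0,-54,11,0,0, 0,0,0,-54,11,0,0, 0,0,0,-30,6,0,0, 0,0,0,-12,3,30,0, 0,0,0.072,0,0,50,0]'
python3 -m crank '[0,0,0,0,0,0,0, 0,0,0,0,0,0,0]'
python3 -c "
from h import *
todo(.4607,-.0112,.0690,-91.8)"
```

```text
clock: 26.55
tool_pos: [0.4937, -0.1575, 0.1974]
orientation: [179.9, 0.1, -87.7]
force: [1.0, 0.5, -2.1]
opening: 0.0218
gripper_force: 30.0
clock: 27.18
tool_pos: [0.4585, -0.0093, 0.1186]
orientation: [-179.8, 0.1, -91.7]
force: [0.0, 0.3, -3.1]
opening: 0.022
gripper_force: 30.0
clock: 27.42
tool_pos: [0.4589, -0.0111, 0.1197]
orientation: [-180.0, 0.0, -91.7]
force: [-0.8, 0.2, -2.2]
opening: 0.0221
gripper_force: 30.0
t 27.425 shift [ 0.1 -1.8 50.7] turn [-0.     0.     0.002] tcp [ 0.4589 -0.0111  0.1197] [-180.     0.   -91.7]
```

```bash
python3 -m crank '[0,0,0,0,-2,20,0, 0,0,0,0,0,20,0, 0,0,0,0,0,8,0, 0,0,0,0,0,3,0, 0,0,0,0,0,0,0]'
python3 -m crank '[0,0,0,0,0,0,0.7, 0,0,0,0,0,0,0.7, 0,0,0,0,0,0,0.7, 0,0,0,0,0,0,0.7, 0,0,0,0,0,-20,0.7]'
python3 -m crank '[0,0,0,0,0,-40,0.7, 0,0,-0.17,0,0,0,0.7, 0,0,-0.17,0,0,0,0.7, 0,0,-0.17,0,0,0,0.7, 0,0,-0.17,0,0,0,0.7]'
python3 -m crank '[0,0,-0.17,0,0,0,0.7, 0,0,-0.17,0,0,0,0.7, 0,0,-0.17,0,0,0,0.7, 0,0,-0.17,0,0,0,0.7, 0,0,-0.17,0,0,0,0.7]'
python3 -m crank '[0,0,-0.17,0,0,0,0.7, 0,0,-0.17,0,0,0,0.7, 0,0,-0.17,0,0,0,0.7, 0,0,-0.17,0,0,0,0.7, 0,0,-0.17,0,0,0,0.7]'
python3 -m crank '[0,0,-0.17,0,0,0,0.7, 0,0,-0.17,0,0,0,0.7, 0,0,-0.17,0,0,0,0.7, 0,0,-0.17,0,0,0,0.7, 0,0,-0.08,0,0,0,0.7]'
python3 - <<'E'
from h import *
o=get_obs();a=snap("scene","s10");T=o["tool_pos"];print(o["joint_pos"])
u=np.array([.0314,.9995,0]);n=np.array([u[1],-u[0],0]);O=np.array([.4607,-.0112,0])
pts=np.array([proj("scene",O+[0,0,.005]+(l-.0385)*u+s*.021*n) for l,s in((.1,1),(.1,-1),(-.012,1))])
print(np.round(pts,1));c=pts.mean(0).astype(int);x,y=c[0]-50,c[1]-40;print(x,y)
cv2.imwrite("pics/s10c.png",cv2.resize(a[y:y+75,x:x+100],None,fx=8,fy=8,interpolation=cv2.INTER_CUBIC))
todo(.4607,-.0112,.0690,88.2)
E
```

```text
clock: 28.05
tool_pos: [0.4614, -0.0111, 0.0687]
orientation: [-179.9, 0.0, -91.8]
force: [0.2, -0.2, -0.7]
opening: 0.0216
gripper_force: 30.0
clock: 28.68
tool_pos: [0.4594, -0.0116, 0.0867]
orientation: [179.8, -0.0, -91.8]
force: [0.7, -0.2, 1.1]
opening: 0.0604
gripper_force: 0.0
clock: 29.3
tool_pos: [0.4605, -0.0113, 0.1277]
orientation: [-180.0, 0.0, -52.5]
force: [-0.1, 0.7, -0.1]
opening: 0.0616
gripper_force: 0.0
clock: 29.92
tool_pos: [0.4605, -0.0113, 0.1276]
orientation: [-180.0, 0.0, -3.8]
force: [-0.0, 0.2, -0.1]
opening: 0.0615
gripper_force: 0.0
clock: 30.55
tool_pos: [0.4605, -0.0113, 0.1276]
orientation: [-180.0, -0.0, 44.9]
force: [-0.1, 0.1, 0.8]
opening: 0.0612
gripper_force: 0.0
clock: 31.18
tool_pos: [0.4605, -0.0113, 0.1276]
orientation: [-180.0, -0.0, 88.3]
force: [0.2, -0.6, -0.1]
opening: 0.0617
gripper_force: 0.0
[ 2.31788951e+01  5.59950403e+00 -3.34062348e+01 -3.69945005e-02
 -5.09974942e+01  1.55155754e+02]
[[336.3 203.1]
 [335.8 192. ]
 [297.2 203.3]]
273 159
t 31.225 shift [ 0.   0.3 58.6] turn [-0.    -0.     0.005] tcp [ 0.4605 -0.0113  0.1276] [-180.    -0.    88.5]
```

View pics/s10c.png

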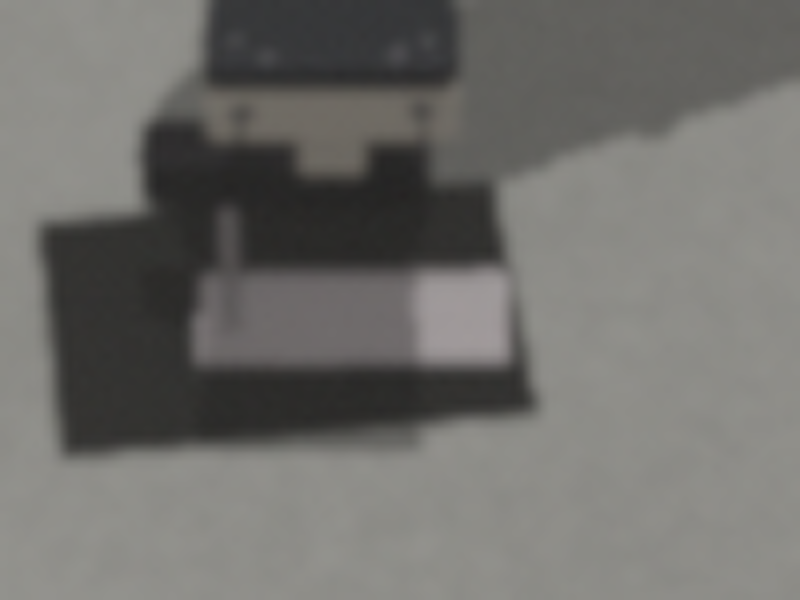

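The lifter stands exactly where predicted (tip at ≈337,198). Grip it, lift, and head for the second plate in slot 2.

```bash
python3 -m crank '[0,0,0.005,0,0,30,0.7, 0,0,0,0,0,23,0.7, 0,0,0,0,0,6,0.7, 0,0,0,0,0,0,0, 0,0,0,0,0,0,0]'
python3 -m crank '[0,0,0,0,0,0,0, 0,0,0,0,0,0,0, 0,0,0,0,0,0,0, 0,0,0,0,0,0,0, 0,0,0,0,0,0,0]'
python3 -m crank '[0,0,0,0,0,0,0, 0,0,0,0,0,-10,0, 0,0,0,0,0,-25,0, 0,0,0,0,0,-30,0, 0,0,0,0,0,-20,0]'
python3 -m crank '[0,0,0,0,0,0,0, 0,0,0,0,0,0,0]'
python3 -c "
from h import *
todo(.656,.12,.155,88.2)"
```

```text
clock: 31.85
tool_pos: [0.4612, -0.011, 0.0695]
orientation: [179.9, -0.1, 87.8]
force: [-0.0, 0.3, -0.6]
opening: 0.0466
gripper_force: 0.0
clock: 32.48
tool_pos: [0.4608, -0.0112, 0.0689]
orientation: [180.0, -0.0, 87.8]
force: [-0.9, -0.3, 3.3]
opening: 0.0215
gripper_force: 30.0
clock: 33.1
tool_pos: [0.4604, -0.0113, 0.1551]
orientation: [180.0, -0.0, 87.8]
force: [0.9, 0.1, -3.0]
opening: 0.0218
gripper_force: 30.0
clock: 33.35
tool_pos: [0.4597, -0.0114, 0.1529]
orientation: [-179.9, -0.0, 87.8]
force: [0.3, -0.3, -2.5]
opening: 0.0215
gripper_force: 30.0
t 33.35 shift [138.9 191.   -2.3] turn [-0.001 -0.    -0.007] tcp [ 0.4597 -0.0114  0.1529] [-179.9   -0.    87.8]
```

```bash
python3 -m crank '[0,0,-0.007,15,20,0,0, 0,0,0,30,42,0,0, 0,0,0,36,50,0,0, 0,0,0,30,42,0,0, 0,0,0,20,27,0,0]'
python3 -m crank '[0,0,0,7,9,10,0, 0,0,0,0,0,30,0, 0,0,0,0,0,25,0, 0,0,0,0,0,5,0, 0,0,0,0,0,0,0]'
python3 - <<'E'
from h import *
o=get_obs();a=snap("scene","s11");T=o["tool_pos"]
u=np.array([.0314,.9995,0]);n=np.array([u[1],-u[0],0])
print(np.round([proj("scene",T+[0,0,-.0636]+(l-.0385)*u+s*.021*n) for l,s in((.1,1),(.1,-1),(-.012,1))],1))
c=proj("scene",T+[0,.07,-.05]);x,y=int(c[0])-50,int(c[1])-40;print(x,y)
cv2.imwrite("pics/s11c.png",cv2.resize(a[y:y+75,x:x+100],None,fx=8,fy=8,interpolation=cv2.INTER_CUBIC))
todo(.660,.2535,.084,88.2)
E
```

```text
clock: 33.98
tool_pos: [0.6466, 0.1149, 0.1511]
orientation: [-179.8, 0.1, 88.2]
force: [-0.3, -0.8, -3.2]
opening: 0.022
gripper_force: 30.0
clock: 34.6
tool_pos: [0.6545, 0.1202, 0.0833]
orientation: [-179.9, 0.0, 88.2]
force: [0.6, -0.5, -2.6]
opening: 0.0222
gripper_force: 30.0
[[391.5 255.5]
 [389.9 242.2]
 [348.6 255.8]]
344 205
t 34.65 shift [133.1   0.7   0.3] turn [ 0. -0.  0.] tcp [0.6551 0.1205 0.0843] [180.   -0.   88.2]
```

View pics/s11c.png

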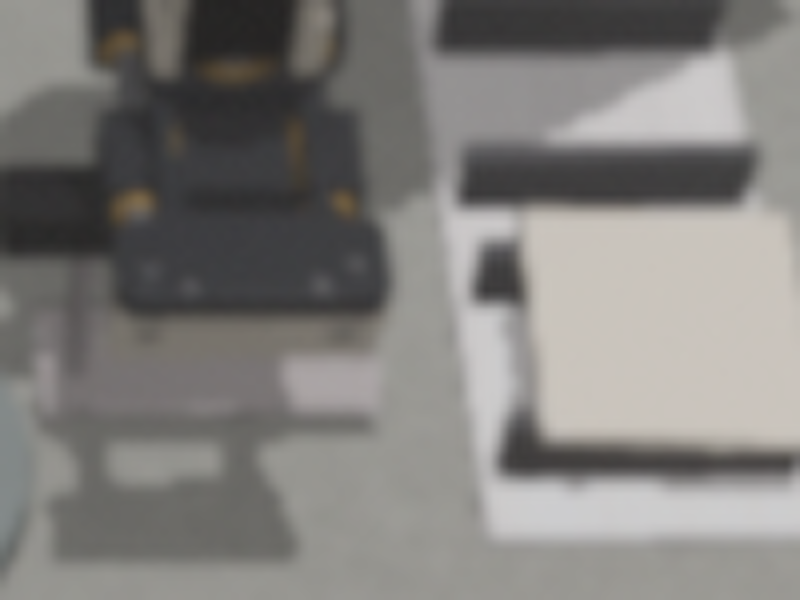

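The blade (crop y≈300–410, middle ≈355) is in line with the slot-2 channel, with rail ends centred at y≈271 and 442. Insert and lift.

```bash
python3 -m crank '[0,0,0,20,0,0,0, 0,0,0,25,0,0,0, 0,0,0,25,0,0,0, 0,0,0,25,0,0,0, 0,0,0,20,0,0,0]'
python3 -m crank '[0,0,0,17,0,0,0, 0,0,0,0,0,0,0, 0,0,0,0,0,0,0]'
python3 -m crank '[0,0,0,0,0,-7,0, 0,0,0,0,0,-7,0, 0,0,0,0,0,-6,0, 0,0,0,0,0,-6,0, 0,0,0,0,0,-8,0]'
python3 -m crank '[0,0,0,0,0,-15,0, 0,0,0,0,0,-15,0, 0,0,0,0,0,0,0, 0,0,0,0,0,0,0]'
python3 - <<'E'
from h import *
o=get_obs();a=snap("scene","s12");T=o["tool_pos"]
for r in spotter.outline_of("scene","plate0")[:5]: print(r["p"],r["rect"],quad(r["region"],"scene",T[2]-.0556))
todo(.65,.10,.2,88.2)
E
```

```text
clock: 35.28
tool_pos: [0.6583, 0.2378, 0.0837]
orientation: [-180.0, -0.0, 88.3]
force: [-0.4, 0.0, -2.1]
opening: 0.0215
gripper_force: 30.0
clock: 35.65
tool_pos: [0.6588, 0.2522, 0.0836]
orientation: [-180.0, -0.0, 88.2]
force: [-1.2, 0.1, -2.6]
opening: 0.022
gripper_force: 30.0
clock: 36.28
tool_pos: [0.6588, 0.2523, 0.1179]
orientation: [-180.0, -0.0, 88.2]
force: [0.5, 0.3, -4.3]
opening: 0.0222
gripper_force: 30.0
clock: 36.78
tool_pos: [0.6587, 0.2525, 0.1476]
orientation: [-180.0, -0.0, 88.2]
force: [0.4, 0.2, -5.6]
opening: 0.0221
gripper_force: 30.0
0.83 [395.5, 127.2, 28.1, 21.6] ((321.26904296875, 276.0953369140625), (68.5909194946289, 86.95856475830078), 70.91432189941406)
0.81 [204.3, 199.4, 42.6, 29.1] ((575.4026489257812, -250.18324279785156), (92.2069320678711, 96.54271697998047), 3.184931993484497)
0.75 [411.9, 221.6, 38.9, 28.4] ((667.0584106445312, 271.54620361328125), (90.59407043457031, 86.10231018066406), 85.42330932617188)
0.57 [402.8, 285.1, 44.7, 46.6] ((861.24267578125, 221.11331176757812), (84.26469421386719, 87.52742767333984), 59.53431701660156)
0.33 [314.2, 239.7, 19.9, 29.6] ((718.2173461914062, -3.3577613830566406), (48.04283142089844, 75.13387298583984), 87.6908187866211)
t 36.875 shift [-152.5   -3.8  -53. ] turn [-0.001  0.    -0.   ] tcp [0.6586 0.2523 0.147 ] [-179.9    0.    88.2]
```

```bash
python3 -m crank '[0,0,0,0,0,-12,0, 0,0,0,0,0,-20,0, 0,0,0,0,0,-15,0, 0,0,0,0,0,-6,0, 0,0,0,-9,-4,0,0]'
python3 -m crank '[0,0,0,-20,-8,0,0, 0,0,0,-31,-12,0,0, 0,0,0,-37,-15,0,0, 0,0,0,-37,-15,0,0, 0,0,0,-37,-15,0,0]'
python3 -m crank '[0,0,0,-37,-15,0,0, 0,0,0,-37,-15,0,0, 0,0,0,-37,-15,0,0, 0,0,0,-37,-15,0,0, 0,0,0,-37,-15,0,0]'
python3 -m crank '[0,0,0,-37,-15,0,0, 0,0,0,-37,-15,0,0, 0,0,0,-32,-13,0,0, 0,0,0,-21,-8,0,0, 0,0,0,-10,-4,0,0]'
python3 -m crank '[0,0,0.05,0,0,0,0, 0,0,0.1,0,0,0,0, 0,0,0.15,0,0,0,0, 0,0,0.16,0,0,0,0, 0,0,0.16,0,0,0,0]'
python3 -c "
from h import *
todo(.44,-.2427,.2,-87.7);print(get_obs()['joint_pos'])"
```

```text
clock: 37.5
tool_pos: [0.6548, 0.2438, 0.2009]
orientation: [180.0, -0.1, 88.2]
force: [0.1, 0.0, -4.6]
opening: 0.0218
gripper_force: 30.0
clock: 38.12
tool_pos: [0.5828, 0.0812, 0.2002]
orientation: [-179.9, 0.0, 88.2]
force: [0.6, 0.3, -4.6]
opening: 0.0217
gripper_force: 30.0
clock: 38.75
tool_pos: [0.5017, -0.1008, 0.2003]
orientation: [-180.0, -0.0, 88.2]
force: [1.1, 0.2, -4.6]
opening: 0.022
gripper_force: 30.0
clock: 39.38
tool_pos: [0.4417, -0.2049, 0.2006]
orientation: [179.6, 2.9, 86.1]
force: [-0.9, -0.5, -3.5]
opening: 0.022
gripper_force: 30.0
clock: 40.0
tool_pos: [0.4428, -0.2039, 0.2005]
orientation: [178.0, 2.1, 50.3]
force: [0.5, -0.0, -4.0]
opening: 0.022
gripper_force: 30.0
t 40.0 shift [-31.6  22.5   2.5] turn [ 0.061 -0.024  2.408] tcp [ 0.4428 -0.2039  0.2005] [178.    2.1  50.3]
[  0.85915559   3.00652323 -26.9052747    3.34270565 -60.01722468
 137.78733069]
```

```bash
python3 -c "
from h import *
todo(.44,-.2427,.2,50.3)"
```

```text
t 40.0 shift [-31.6  22.5   2.5] turn [0.034 0.037 0.   ] tcp [ 0.4428 -0.2039  0.2005] [178.    2.1  50.3]
```

```bash
python3 -m crank '[0.017,0.018,0,0,0,0,0, 0.017,0.018,0,0,0,0,0, 0,0,0.08,0,0,0,0, 0,0,0.14,0,0,0,0, 0,0,0.16,0,0,0,0]'
python3 -m crank '[0,0,0.16,0,0,0,0, 0,0,0.16,0,0,0,0, 0,0,0.16,0,0,0,0, 0,0,0.16,0,0,0,0, 0,0,0.16,0,0,0,0]'
python3 -m crank '[0,0,0.16,0,0,0,0, 0,0,0.16,0,0,0,0, 0,0,0.16,0,0,0,0, 0,0,0.16,0,0,0,0, 0,0,0.16,0,0,0,0]'
python3 -m crank '[0,0,0.16,0,0,0,0, 0,0,0.12,0,0,0,0, 0,0,0.08,0,0,0,0, 0,0,0.06,0,0,0,0, 0,0,0,0,0,0,0]'
python3 - <<'E'
from h import *
o=get_obs();a=snap("scene","s13");T=o["tool_pos"]
for r in spotter.outline_of("scene","plate0")[:6]: print(r["p"],r["rect"],quad(r["region"],"scene",T[2]-.0556))
todo(.44,-.2427,.2,-87.7);print(o["joint_pos"],o["force"])
c=proj("scene",T);x,y=int(c[0])-50,int(c[1])-20
cv2.imwrite("pics/s13c.png",cv2.resize(a[y:y+75,x:x+100],None,fx=8,fy=8,interpolation=cv2.INTER_CUBIC));print(x,y)
E
```

```text
clock: 40.62
tool_pos: [0.4426, -0.2046, 0.2006]
orientation: [-180.0, 0.0, 28.6]
force: [-0.2, 0.5, -4.2]
opening: 0.0219
gripper_force: 30.0
clock: 41.25
tool_pos: [0.4426, -0.2046, 0.2006]
orientation: [180.0, 0.0, -17.2]
force: [0.3, -1.3, -5.3]
opening: 0.0219
gripper_force: 30.0
clock: 41.88
tool_pos: [0.4426, -0.2046, 0.2006]
orientation: [180.0, 0.0, -63.1]
force: [-0.4, -0.6, -3.7]
opening: 0.0218
gripper_force: 30.0
clock: 42.5
tool_pos: [0.4426, -0.2046, 0.2006]
orientation: [180.0, -0.0, -86.8]
force: [-0.6, 0.4, -3.4]
opening: 0.0219
gripper_force: 30.0
0.96 [213.6, 149.4, 39.1, 27.4] ((444.66082763671875, -233.82940673828125), (94.49331665039062, 90.91959381103516), 0.43266087770462036)
0.83 [207.7, 198.5, 35.6, 33.7] ((619.0892333984375, -240.78359985351562), (84.39776611328125, 84.36817169189453), 3.2553534507751465)
0.81 [402.4, 284.7, 44.0, 44.7] ((888.5220336914062, 206.735107421875), (79.06578063964844, 82.12875366210938), 58.30531692504883)
0.57 [397.7, 124.3, 29.6, 27.1] ((378.9012451171875, 264.4326477050781), (81.55615234375, 85.83255004882812), 69.2677230834961)
0.2 [250.9, 132.4, 14.2, 37.6] ((361.017822265625, -168.67434692382812), (56.512393951416016, 33.54682922363281), 2.5323586463928223)
t 42.6 shift [37.9  4.6  0.6] turn [ 0.001 -0.001  0.015] tcp [ 0.4425 -0.2046  0.2006] [180.   -0.  -86.8]
[-1.63211981e+00  3.87309658e+00 -2.45199381e+01  2.07865888e-02
 -6.16482188e+01  4.77956400e+00] [-0.63479438  0.39404559 -3.41661531]
190 126
```

View pics/s13c.png

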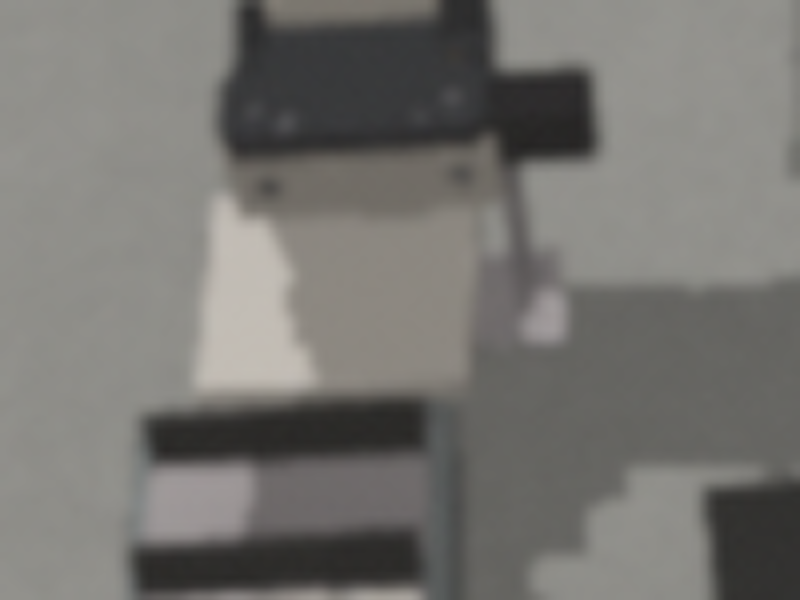

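The plate slid about 9 mm forward on the blade when the wrist hit its limit, but it is still secure. I'll move over bed 0, lower part way and remeasure.

```bash
python3 -m crank '[0,0,0.015,8,2,5,0, 0,0,0,12,2,15,0, 0,0,0,8,0,20,0, 0,0,0,2,0,20,0, 0,0,0,0,0,10,0]'
python3 -m crank '[0,0,0,0,0,0,0, 0,0,0,0,0,0,0]'
python3 - <<'E'
from h import *
o=get_obs();T=o["tool_pos"]
for c in("scene","top"):
    a=snap(c,c+"14")
    for r in spotter.outline_of(c,"plate0")[:6]:
        q=quad(r["region"],c,T[2]-.0556)
        if abs(q[0][0]-440)<60 and q[0][1]<0: print(c,r["p"],r["rect"],q)
todo(.4395,-.2342,.13,-87.7)
E
```

```text
clock: 43.22
tool_pos: [0.4384, -0.2353, 0.1286]
orientation: [179.8, -0.0, -87.9]
force: [0.2, 0.1, -3.8]
opening: 0.0217
gripper_force: 30.0
clock: 43.48
tool_pos: [0.4401, -0.2349, 0.1311]
orientation: [180.0, -0.1, -87.8]
force: [-0.2, 0.7, -3.7]
opening: 0.0216
gripper_force: 30.0
scene 0.59 [206.0, 169.3, 36.4, 21.1] ((449.2546691894531, -263.363037109375), (90.77912902832031, 74.53132629394531), 87.88127899169922)
top 0.59 [412.1, 251.5, 0.5, 6.0] ((404.3352355957031, -220.1429443359375), (5.131458282470703, 12.837529182434082), 87.7313461303711)
t 43.675 shift [-0.5  0.5  1.2] turn [-0.    -0.001 -0.002] tcp [ 0.44   -0.2347  0.1313] [-1.80e+02 -1.00e-01 -8.78e+01]
```

```bash
python3 -m crank '[0,0,0,0,0,9,0, 0,0,0,0,0,8,0, 0,0,0,0,0,4,0, 0,0,0,0,0,4,0, 0,0,0,0,0,3,0]'
python3 -m crank '[0,0,0,0,0,3,0, 0,0,0,0,0,2,0, 0,0,0,0,0,0,0, 0,0,0,0,0,0,0]'
python3 -m crank '[0,0,0,-5,0,0,0, 0,0,0,-8,0,0,0, 0,0,0,-12,0,0,0, 0,0,0,-15,0,0,0, 0,0,0,-18,0,0,0]'
python3 -m crank '[0,0,0,-18,0,0,0, 0,0,0,-18,0,0,0, 0,0,0,-15,0,0,0, 0,0,0,-8,0,0,0, 0,0,0,0,0,0,0]'
python3 - <<'E'
from h import *
o=get_obs();a=snap("scene","s15");T=o["tool_pos"]
c=proj("scene",[.45,-.22,.05]);x,y=int(c[0])-50,int(c[1])-37
cv2.imwrite("pics/s15c.png",cv2.resize(a[y:y+75,x:x+100],None,fx=8,fy=8,interpolation=cv2.INTER_CUBIC))
for r in spotter.outline_of("scene","plate0")[:5]: print(r["p"],r["rect"],quad(r["region"],"scene",.054))
todo(T[0],T[1],.2,-87.7)
E
```

```text
clock: 44.3
tool_pos: [0.4398, -0.2348, 0.1025]
orientation: [180.0, -0.1, -87.8]
force: [-0.3, 0.5, -2.4]
opening: 0.0217
gripper_force: 30.0
clock: 44.8
tool_pos: [0.4397, -0.2348, 0.0978]
orientation: [180.0, -0.1, -87.8]
force: [-0.2, 0.4, -2.8]
opening: 0.0219
gripper_force: 30.0
clock: 45.42
tool_pos: [0.4373, -0.1756, 0.0976]
orientation: [180.0, -0.1, -87.8]
force: [0.1, 0.1, -3.1]
opening: 0.0215
gripper_force: 30.0
clock: 46.05
tool_pos: [0.4353, -0.1173, 0.0976]
orientation: [180.0, -0.1, -87.8]
force: [0.4, -0.2, -2.4]
opening: 0.0217
gripper_force: 30.0
0.88 [208.0, 200.1, 36.6, 28.8] ((546.252197265625, -257.277099609375), (90.7269058227539, 90.0304183959961), 1.9551507234573364)
0.7 [402.5, 286.6, 44.3, 41.2] ((841.7881469726562, 230.34130859375), (87.7041244506836, 89.74138641357422), 56.13759231567383)
0.65 [396.0, 127.0, 33.0, 24.5] ((285.0523681640625, 293.476806640625), (87.79171752929688, 93.15925598144531), 69.9262924194336)
0.55 [208.4, 172.5, 35.5, 23.6] ((437.2116394042969, -263.5564270019531), (94.65233612060547, 90.67705535888672), 87.81269836425781)
t 46.15 shift [-5.000e-01  1.000e-01 -1.025e+02] turn [ 0.001 -0.001 -0.002] tcp [ 0.4352 -0.1179  0.0975] [ 1.80e+02 -1.00e-01 -8.78e+01]
```

View pics/s15c.png

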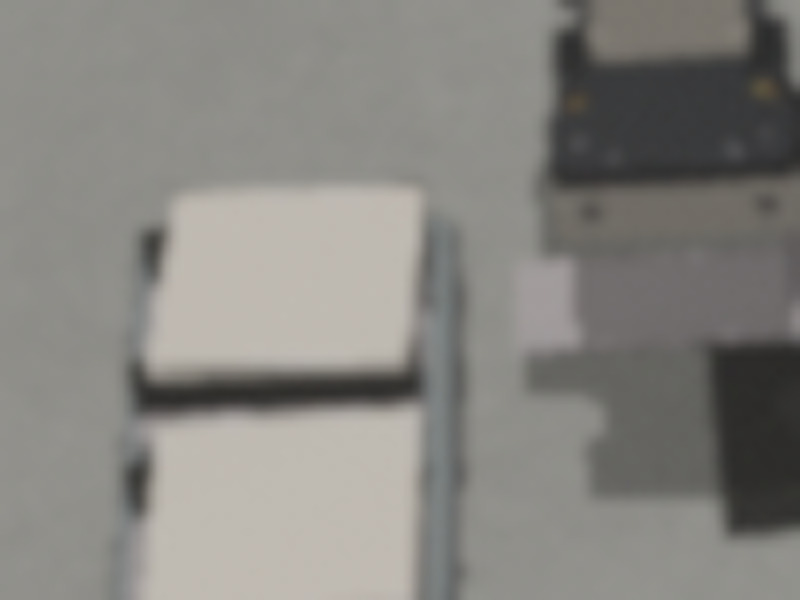

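Plate 2 rests on bed 0 at (.437,-.264) and the blade is free (tip at crop 515). Now return the lifter to its mat, turned to its original direction.

```bash
python3 -m crank '[0,0,0,0,0,-20,0, 0,0,0,0,0,-30,0, 0,0,0,-20,-5,0,0, 0,0,0,-40,-12,0,0, 0,0,0,-30,-6,0,0]'
python3 -m crank '[0,0,-0.1,-15,0,0,0, 0,0,-0.18,0,0,0,0, 0,0,-0.18,0,0,0,0, 0,0,-0.18,0,0,0,0, 0,0,-0.18,0,0,0,0]'
python3 -m crank '[0,0,-0.18,0,0,0,0, 0,0,-0.18,0,0,0,0, 0,0,-0.18,0,0,0,0, 0,0,-0.18,0,0,0,0, 0,0,-0.18,0,0,0,0]'
python3 -m crank '[0,0,-0.18,0,0,0,0, 0,0,-0.18,0,0,0,0, 0,0,-0.18,0,0,0,0, 0,0,-0.18,0,0,0,0, 0,0,-0.18,0,0,0,0]'
python3 -m crank '[0,0,-0.18,0,0,0,0, 0,0,-0.18,0,0,0,0, 0,0,-0.1,0,0,0,0, 0,0,0,0,0,0,0, 0,0,0,0,0,0,0]'
python3 -c "
from h import *
todo(.4595,-.0112,.0695,90);print(get_obs()['joint_pos'])"
```

```text
clock: 46.78
tool_pos: [0.4553, -0.0264, 0.1475]
orientation: [180.0, -0.1, -87.9]
force: [0.6, 0.5, -2.3]
opening: 0.0217
gripper_force: 30.0
clock: 47.4
tool_pos: [0.4542, -0.0125, 0.1472]
orientation: [179.9, 0.0, -40.6]
force: [0.1, 0.2, -2.1]
opening: 0.022
gripper_force: 30.0
clock: 48.02
tool_pos: [0.4542, -0.0126, 0.1472]
orientation: [179.9, 0.1, 11.0]
force: [-0.2, 0.1, -2.2]
opening: 0.0217
gripper_force: 30.0
clock: 48.65
tool_pos: [0.4542, -0.0126, 0.1472]
orientation: [-180.0, 0.1, 62.6]
force: [-0.3, 0.9, -2.5]
opening: 0.0221
gripper_force: 30.0
clock: 49.28
tool_pos: [0.4542, -0.0123, 0.1473]
orientation: [-179.9, 0.1, 88.5]
force: [-0.1, -0.6, -2.0]
opening: 0.0218
gripper_force: 30.0
t 49.275 shift [ 1.3  5.3 77.8] turn [-0.001  0.001 -0.027] tcp [ 0.4542 -0.0123  0.1473] [-1.799e+02  1.000e-01  8.850e+01]
[ 2.34563358e+01  3.64265611e+00 -3.25805812e+01  4.90828413e-02
 -5.38532639e+01  1.54991252e+02]
```

```bash
python3 -m crank '[0,0,-0.027,1,5,30,0, 0,0,0,0,0,30,0, 0,0,0,0,0,12,0, 0,0,0,0,0,6,0, 0,0,0,0,0,0,0]'
python3 -m crank '[0,0,0,0,0,0,1, 0,0,0,0,0,0,1, 0,0,0,0,0,0,1, 0,0,0,0,0,0,1, 0,0,0,0,0,0,1]'
python3 -m crank '[0,0,0,0,0,-30,1, 0,0,0,0,0,-50,1, 0,0,0.18,0,0,-30,0, 0,0,0.18,0,0,0,0, 0,0,0.18,0,0,0,0]'
python3 -m crank '[0,0,0.18,0,0,0,0, 0,0,0.18,0,0,0,0, 0,0,0.18,0,0,0,0, 0,0,0.18,0,0,0,0, 0,0,0.18,0,0,0,0]'
python3 -c "
from h import *
todo(.467,-.262,.1,0);print(get_obs()['joint_pos'])"
```

```text
clock: 49.9
tool_pos: [0.4597, -0.0111, 0.0698]
orientation: [-180.0, 0.1, 90.2]
force: [-0.4, 0.5, -2.5]
opening: 0.022
gripper_force: 30.0
clock: 50.52
tool_pos: [0.4592, -0.0112, 0.0694]
orientation: [-180.0, 0.1, 90.2]
force: [0.1, -0.2, 0.4]
opening: 0.0665
gripper_force: 0.0
clock: 51.15
tool_pos: [0.4594, -0.011, 0.1799]
orientation: [180.0, 0.0, 58.9]
force: [-0.1, 0.1, 0.4]
opening: 0.0634
gripper_force: 0.0
clock: 51.78
tool_pos: [0.4592, -0.0111, 0.1793]
orientation: [179.9, 0.1, 7.3]
force: [-0.0, 0.2, -0.4]
opening: 0.0135
gripper_force: 0.0
t 51.775 shift [-24.2 249.8  79.6] turn [0.001 0.001 0.128] tcp [ 0.4592 -0.0111  0.1793] [1.799e+02 1.000e-01 7.300e+00]
[ 2.33317148e+01  2.16115244e+00 -2.94141749e+01  4.31632479e-02
 -5.85016913e+01  7.39803606e+01]
```

Now over plate 2 on bed 0 with closed fingers, descending towards its raised half.

```bash
python3 -m crank '[0,0,0,-4,50,0,0, 0,0,0,-5,50,0,0, 0,0,0,-5,50,0,0, 0,0,0,-5,50,0,0, 0,0,0.128,-5,50,0,0]'
python3 -m crank '[0,0,0,0,0,40,0, 0,0,0,0,0,40,0, 0,0,0,0,0,20,0, 0,0,0,0,0,0,0]'
python3 -c "
from h import *
todo(.467,-.262,.05,0)"
```

```text
clock: 52.4
tool_pos: [0.4688, -0.2637, 0.1797]
orientation: [179.9, 0.0, 0.2]
force: [0.9, 0.6, 0.3]
opening: 0.0004
gripper_force: 0.0
clock: 52.9
tool_pos: [0.4675, -0.262, 0.0781]
orientation: [180.0, 0.3, 0.3]
force: [0.7, 0.3, 0.6]
opening: 0.0008
gripper_force: 0.0
t 52.9 shift [-0.4  0.  28.1] turn [0.    0.005 0.006] tcp [ 0.4675 -0.262   0.0781] [180.    0.3   0.3]
```

```bash
python3 -m crank '[0,0,0,0,0,10,0, 0,0,0,0,0,8,0, 0,0,0,0,0,4,0, 0,0,0,0,0,2,0, 0,0,0,0,0,2,0]'
python3 -m crank '[0,0,0,0,0,1,0, 0,0,0,0,0,0,0]'
python3 -m crank '[0,0,0,0,0,1,0, 0,0,0,0,0,0,0]'
python3 -m crank '[0,0,0,0,0,1,0, 0,0,0,0,0,0,0]'
```

```text
clock: 53.52
tool_pos: [0.4701, -0.2623, 0.0544]
orientation: [179.9, -0.1, 0.4]
force: [3.0, 1.0, 4.0]
opening: 0.0006
gripper_force: 2.0
clock: 53.78
tool_pos: [0.4694, -0.2624, 0.053]
orientation: [179.9, -0.0, 0.4]
force: [1.6, -0.1, 3.2]
opening: 0.0004
gripper_force: 1.9
clock: 54.02
tool_pos: [0.4689, -0.2623, 0.0517]
orientation: [179.9, 0.0, 0.3]
force: [2.7, -0.4, 3.0]
opening: 0.0007
gripper_force: 2.0
clock: 54.28
tool_pos: [0.4688, -0.2622, 0.0506]
orientation: [179.9, 0.1, 0.3]
force: [2.8, -0.5, 3.8]
opening: 0.0004
gripper_force: 1.9
```

```bash
python3 -m crank '[0,0,0,0,0,1,0, 0,0,0,0,0,0,0]'
python3 -m crank '[0,0,0,0,0,1,0, 0,0,0,0,0,0,0]'
python3 -m crank '[0,0,0,0,0,1,0, 0,0,0,0,0,0,0]'
```

```text
clock: 54.52
tool_pos: [0.4689, -0.2622, 0.0502]
orientation: [179.9, 0.0, 0.4]
force: [2.0, 1.0, 9.8]
opening: 0.0007
gripper_force: 4.9
clock: 54.78
tool_pos: [0.469, -0.2623, 0.05]
orientation: [179.9, 0.0, 0.4]
force: [-1.5, 3.5, 17.7]
opening: 0.0
gripper_force: 9.4
clock: 55.02
tool_pos: [0.469, -0.2623, 0.0499]
orientation: [179.9, -0.0, 0.4]
force: [-3.6, 5.3, 27.5]
opening: 0.0002
gripper_force: 13.9
```

Bed 0 is on its stop at z = 0.050, exactly the closed height. Next, bed 1.

```bash
python3 -m crank '[0,0,0,0,0,-5,0, 0,0,0,0,0,-25,0, 0,0,0,35,-2,0,0, 0,0,0,45,-2,0,0, 0,0,0,27,-1,0,0]'
python3 -m crank '[0,0,0,0,0,0,0, 0,0,0,0,0,10,0, 0,0,0,0,0,5,0, 0,0,0,0,0,3,0, 0,0,0,0,0,0,0]'
python3 -m crank '[0,0,0,0,0,3,0, 0,0,0,0,0,2,0, 0,0,0,0,0,1,0, 0,0,0,0,0,0,0]'
```

```text
clock: 55.65
tool_pos: [0.5757, -0.2561, 0.0762]
orientation: [180.0, 0.2, 0.3]
force: [-0.8, 0.3, -0.0]
opening: 0.0001
gripper_force: 0.0
clock: 56.28
tool_pos: [0.5753, -0.2566, 0.0594]
orientation: [179.9, 0.1, 0.3]
force: [0.4, -0.2, 0.3]
opening: 0.0007
gripper_force: 0.0
clock: 56.78
tool_pos: [0.5768, -0.2567, 0.0542]
orientation: [179.9, -0.1, 0.4]
force: [2.7, -0.6, 5.1]
opening: 0.0006
gripper_force: 2.1
```

```bash
python3 -m crank '[0,0,0,0,0,1,0, 0,0,0,0,0,1,0, 0,0,0,0,0,1,0, 0,0,0,0,0,0,0]'
python3 -m crank '[0,0,0,0,0,1,0, 0,0,0,0,0,0,0]'
python3 -m crank '[0,0,0,0,0,1,0, 0,0,0,0,0,0,0]'
python3 -m crank '[0,0,0,0,0,1,0, 0,0,0,0,0,0,0]'
```

```text
clock: 57.28
tool_pos: [0.5758, -0.2566, 0.0505]
orientation: [179.9, 0.0, 0.3]
force: [3.1, -0.2, 4.2]
opening: 0.0003
gripper_force: 2.1
clock: 57.52
tool_pos: [0.5758, -0.2566, 0.0502]
orientation: [179.9, 0.0, 0.4]
force: [1.3, 0.9, 10.4]
opening: 0.0008
gripper_force: 4.8
clock: 57.78
tool_pos: [0.5759, -0.2566, 0.0501]
orientation: [179.9, 0.0, 0.4]
force: [-1.2, 2.4, 16.9]
opening: 0.0003
gripper_force: 8.2
clock: 58.02
tool_pos: [0.576, -0.2567, 0.05]
orientation: [179.9, -0.0, 0.4]
force: [-3.3, 4.0, 22.2]
opening: 0.0006
gripper_force: 11.5
```

Both beds are closed. I'll raise the arm and measure plates, lifter and valve.

```bash
python3 -m crank '[0,0,0,0,0,-10,0, 0,0,0,0,0,-40,0, 0,0,0,-30,20,-50,0, 0,0,0,-40,20,0,0, 0,0,0,0,0,0,0]'
python3 - <<'E'
from h import *
b=snap("top","t16")
for r in spotter.outline_of("top","plate0")[:6]: print(r["p"],quad(r["region"],"top",.05))
for t,z in(("lifter",.002),("hose_tail",.02),("plug",.02),("valve",0),("pointer",.055),("knob_grip",.055)):
    for r in spotter.place_of("top",t)[:2]: print("top",t,round(r["p"],2),np.round(ray("top",r["location"],z)[:2],4))
a=snap("scene","s16")
for r in spotter.outline_of("scene","plate0")[:6]: print(r["p"],quad(r["region"],"scene",.05))
for t,z in(("lifter",.002),("hose_tail",.02),("plug",.02),("valve",0),("pointer",.055),("knob_grip",.055)):
    for r in spotter.place_of("scene",t)[:2]: print("scene",t,round(r["p"],2),np.round(ray("scene",r["location"],z)[:2],4))
v=rect(b,"top",.02,.61,.77,-.08,.08,2500);w=rect(b,"top",.072,.61,.77,-.08,.08,2500)
cv2.imwrite("pics/v16.png",np.hstack([v,w]))
E
```

```text
clock: 58.65
tool_pos: [0.5022, -0.2973, 0.1474]
orientation: [-180.0, 0.2, 0.2]
force: [0.2, 0.7, -1.1]
opening: 0.0002
gripper_force: 0.0
0.83 ((239.53880310058594, 302.7211608886719), (88.28060150146484, 89.05541229248047), 70.96281433105469)
0.62 ((804.5387573242188, 238.12991333007812), (90.61872863769531, 90.2581787109375), 59.814815521240234)
0.58 ((440.4964294433594, -284.0751953125), (42.04728698730469, 87.3418960571289), 87.53254699707031)
0.26 ((434.52301025390625, -18.402118682861328), (99.64093780517578, 44.9272346496582), 85.03785705566406)
top lifter 0.6 [ 0.4311 -0.0729]
top hose_tail 0.43 [ 0.6226 -0.006 ]
top plug 0.58 [ 0.736  -0.0287]
top valve 0.87 [0.6897 0.002 ]
top valve 0.32 [0.7328 0.0162]
top pointer 0.64 [0.7119 0.0196]
top knob_grip 0.72 [0.6854 0.0014]
0.89 ((280.08135986328125, 295.19232177734375), (90.54277038574219, 94.01054382324219), 70.20711517333984)
0.72 ((443.1330261230469, -262.0787353515625), (94.61451721191406, 94.01747131347656), 87.8753433227539)
0.66 ((839.5345458984375, 231.60879516601562), (85.89627838134766, 91.85543823242188), 59.554561614990234)
0.58 ((545.19677734375, -258.7579650878906), (95.62110900878906, 90.25601196289062), 3.255354881286621)
scene lifter 0.8 [ 0.4294 -0.0714]
scene lifter 0.53 [0.6895 0.0011]
scene hose_tail 0.49 [ 0.4401 -0.0663]
scene hose_tail 0.43 [ 0.6451 -0.0109]
scene plug 0.19 [ 0.7044 -0.0077]
scene valve 0.61 [ 0.6823 -0.0092]
scene pointer 0.94 [0.7318 0.0216]
scene knob_grip 0.6 [ 0.6797 -0.0007]
```

View pics/v16.png

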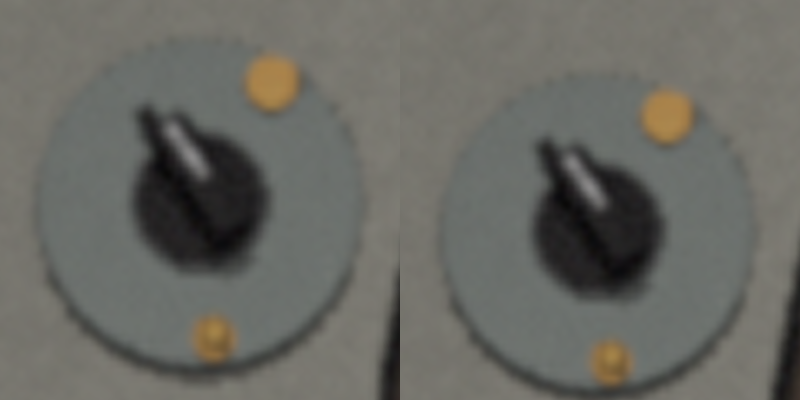

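The plates sit at (.443,-.262) and (.545,-.259), so both are well centred. The lifter was nudged to about (.43,-.072), still on the mat and about 37 mm from its spot. On the valve the axis is at ≈(.688,.001). The hose tail (left picture 213,337) lies at ≈185°, the plug (272,82) at ≈-31° and the pointer at ≈34°, so the knob must turn about 151° counter-clockwise.

```bash
python3 -m crank '[0,0,0.15,0,0,-40,0.5, 0,0,0.18,0,0,-20,0.5, 0,0,0.18,0,0,0,0.5, 0,0,0.18,0,0,0,0.5, 0,0,0.18,0,0,0,0.5]'
python3 -m crank '[0,0,0.18,0,0,0,0.5, 0,0,0.18,0,0,0,0.5, 0,0,0.18,0,0,0,0.5, 0,0,0.18,0,0,0,0.5, 0,0,0.18,0,0,0,0.5]'
python3 -m crank '[0,0,0.18,0,0,0,0.5, 0,0,0.18,0,0,0,0.5, 0,0,0.18,0,0,0,0.5, 0,0,0.18,0,0,0,0.5, 0,0,0.06,0,0,0,0.5]'
python3 -c "
from h import *
todo(.688,.001,.2,-146);print(get_obs()['joint_pos'])"
```

```text
clock: 60.08
tool_pos: [0.5061, -0.2968, 0.2078]
orientation: [179.9, -0.0, -49.8]
force: [-0.5, -0.4, 0.2]
opening: 0.0421
gripper_force: 0.0
clock: 60.7
tool_pos: [0.5061, -0.2968, 0.2077]
orientation: [180.0, -0.1, -101.4]
force: [-0.3, 0.1, -0.4]
opening: 0.0439
gripper_force: 0.0
clock: 61.32
tool_pos: [0.5061, -0.2968, 0.2077]
orientation: [-180.0, -0.1, -146.0]
force: [0.5, 0.2, 0.0]
opening: 0.0437
gripper_force: 0.0
t 61.325 shift [-317.4  145.     7.2] turn [-0.001 -0.001  0.   ] tcp [ 0.5061 -0.2968  0.2077] [-1.80e+02 -1.00e-01 -1.46e+02]
[-11.26030828  13.04594882 -12.42407634   0.07911819 -64.5584547
 -44.75013521]
```

```bash
python3 -m crank '[0,0,0,-30,14,0,0.5, 0,0,0,-53,24,0,0.5, 0,0,0,-53,24,0,0.5, 0,0,0,-53,24,0,0.5, 0,0,0,-53,24,0,0.5]'
python3 -m crank '[0,0,0,-53,24,0,0.5, 0,0,0,-22,11,40,0.5, 0,0,0,0,0,40,0.5, 0,0,0,0,0,0,0.5, 0,0,0,0,0,0,0.5]'
python3 -c "
from h import *
a=snap('scene','s17');c=proj('scene',[.688,0,.06]);x,y=int(c[0])-50,int(c[1])-45
cv2.imwrite('pics/s17c.png',cv2.resize(a[y:y+75,x:x+100],None,fx=8,fy=8,interpolation=cv2.INTER_CUBIC))
todo(.688,.001,.042,-146)"
```

```text
clock: 61.95
tool_pos: [0.6451, -0.068, 0.2076]
orientation: [-180.0, -0.1, -145.8]
force: [1.2, -0.5, -0.0]
opening: 0.0437
gripper_force: 0.0
clock: 62.58
tool_pos: [0.6874, 0.001, 0.1289]
orientation: [-179.9, -0.0, -145.8]
force: [0.7, 0.0, 0.9]
opening: 0.0437
gripper_force: 0.0
t 62.625 shift [-0.1  0.  87.6] turn [-0.002  0.001  0.004] tcp [0.6878 0.001  0.1296] [-1.799e+02  1.000e-01 -1.458e+02]
```

View pics/s17c.png

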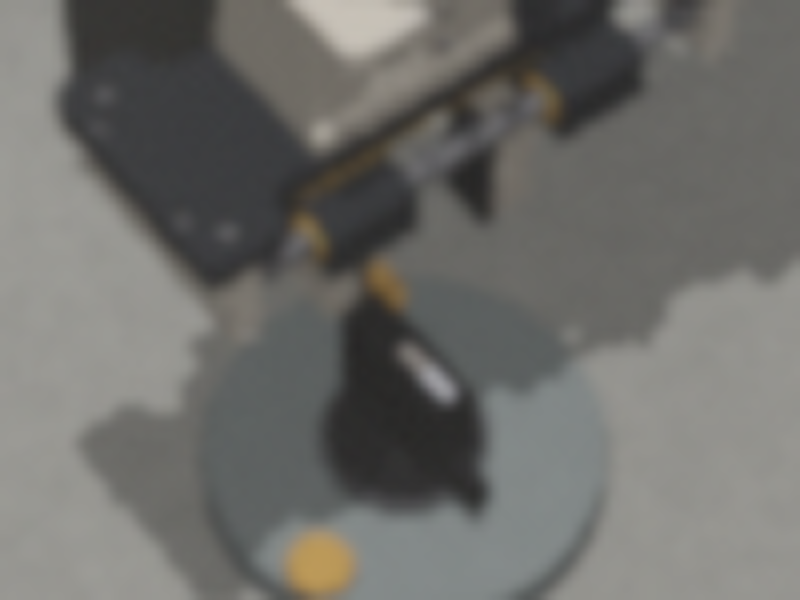

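The bar runs from the hose side to lower right (pointer nose at crop 475,495), matching 34°, with the fingers either side of it. Lower and grip.

```bash
python3 -m crank '[0,0,0,0,0,25,0.5, 0,0,0,0,0,25,0.5, 0,0,0,0,0,25,0.5, 0,0,0,0,0,12,0.5, 0,0,0,0,0,0,0]'
python3 -m crank '[0,0,0,0,0,0,0, 0,0,0,0,0,0,0, 0,0,0,0,0,0,0, 0,0,0,0,0,0,0, 0,0,0,0,0,0,0]'
```

```text
clock: 63.25
tool_pos: [0.6868, 0.001, 0.0408]
orientation: [-180.0, -0.1, -145.8]
force: [-1.1, 0.2, -0.8]
opening: 0.0383
gripper_force: 0.0
clock: 63.88
tool_pos: [0.6875, 0.0008, 0.0414]
orientation: [-179.9, 0.0, -145.7]
force: [1.1, -5.0, 5.2]
opening: 0.016
gripper_force: 30.0
```

```bash
python3 -m crank '[0,0,-0.06,0,0,0,0, 0,0,-0.13,0,0,0,0, 0,0,-0.14,0,0,0,0, 0,0,-0.14,0,0,0,0, 0,0,-0.14,0,0,0,0]'
python3 -m crank '[0,0,-0.14,0,0,0,0, 0,0,-0.14,0,0,0,0, 0,0,-0.14,0,0,0,0, 0,0,-0.14,0,0,0,0, 0,0,-0.14,0,0,0,0]'
python3 -m crank '[0,0,-0.14,0,0,0,0, 0,0,-0.14,0,0,0,0, 0,0,-0.14,0,0,0,0, 0,0,-0.14,0,0,0,0, 0,0,-0.14,0,0,0,0]'
python3 -m crank '[0,0,-0.14,0,0,0,0, 0,0,-0.14,0,0,0,0, 0,0,-0.14,0,0,0,0, 0,0,-0.11,0,0,0,0, 0,0,0,0,0,0,0]'
python3 -m crank '[0,0,0,0,0,0,0, 0,0,0,0,0,0,0, 0,0,0,0,0,0,0, 0,0,0,0,0,0,0]'
```

```text
clock: 64.5
tool_pos: [0.6881, 0.0003, 0.0414]
orientation: [-179.8, -0.1, -110.5]
force: [4.7, -7.0, 4.2]
opening: 0.0155
gripper_force: 30.0
clock: 65.12
tool_pos: [0.689, 0.0003, 0.0414]
orientation: [-179.8, -0.2, -70.4]
force: [7.3, -8.8, 1.6]
opening: 0.0158
gripper_force: 30.0
clock: 65.75
tool_pos: [0.6897, 0.0008, 0.0414]
orientation: [-179.9, -0.3, -30.3]
force: [10.2, -6.1, -0.6]
opening: 0.016
gripper_force: 30.0
clock: 66.38
tool_pos: [0.6899, 0.0014, 0.0414]
orientation: [180.0, -0.3, -0.1]
force: [9.8, -4.3, 0.6]
opening: 0.0158
gripper_force: 30.0
clock: 66.88
tool_pos: [0.6899, 0.0014, 0.0414]
orientation: [180.0, -0.3, -0.2]
force: [8.8, -4.2, -0.9]
opening: 0.0156
gripper_force: 30.0
```

```bash
python3 -m crank '[0,0,-0.05,0,0,0,0, 0,0,-0.046,0,0,0,0, 0,0,0,0,0,0,0, 0,0,0,0,0,0,0.5, 0,0,0,0,0,0,0.5]'
python3 -m crank '[0,0,0,0,0,0,0.5, 0,0,0,0,0,0,0.5, 0,0,0,0,0,-30,0.5, 0,0,0,0,0,-50,0.5, 0,0,0,0,0,-50,0.5]'
python3 -m crank '[0,0,0,0,-60,-20,0.5, 0,0,0,0,-60,0,0.5, 0,0,0,0,-60,0,0.5, 0,0,0,0,-60,0,0.5, 0,0,0,0,0,0,0.5]'
python3 - <<'E'
from h import *
b=snap("top","t18")
for t,z in(("lifter",.002),("pointer",.055)):
    for c in("top","scene"):
        if c=="scene" and t=="lifter": snap("scene","s18")
        for r in spotter.place_of(c,t)[:1]: print(c,t,round(r["p"],2),np.round(ray(c,r["location"],z)[:2],4))
for r in spotter.outline_of("scene","plate0")[:6]: print(r["p"],quad(r["region"],"scene",.05))
v=rect(b,"top",.02,.61,.77,-.08,.08,2500);w=rect(b,"top",.005,.38,.54,-.14,.06,2000)
cv2.imwrite("pics/v18.png",np.hstack([v,np.pad(w,((0,80),(0,0),(0,0)))]))
E
```

```text
clock: 67.5
tool_pos: [0.6856, 0.0015, 0.0396]
orientation: [180.0, 0.1, 5.3]
force: [0.8, 0.2, 0.7]
opening: 0.0303
gripper_force: 0.0
clock: 68.12
tool_pos: [0.6862, 0.0014, 0.1713]
orientation: [179.9, 0.1, 5.3]
force: [1.4, -0.2, -0.7]
opening: 0.0436
gripper_force: 0.0
clock: 68.75
tool_pos: [0.6636, 0.244, 0.1891]
orientation: [180.0, 0.1, 5.5]
force: [0.6, -0.7, -0.2]
opening: 0.0443
gripper_force: 0.0
top lifter 0.84 [ 0.4267 -0.0727]
scene lifter 0.75 [ 0.4244 -0.0705]
top pointer 0.52 [ 0.6508 -0.0033]
scene pointer 0.68 [ 0.5554 -0.2507]
0.94 ((839.290283203125, 232.39346313476562), (91.03729248046875, 90.0699234008789), 58.661094665527344)
0.93 ((546.5239868164062, -258.0706787109375), (98.45746612548828, 89.03437805175781), 3.25535249710083)
0.89 ((442.4419860839844, -263.201904296875), (90.75824737548828, 94.7856216430664), 89.457275390625)
0.6 ((275.8817138671875, 281.900634765625), (59.865234375, 92.16127014160156), 71.10636901855469)
```

View pics/v18.png

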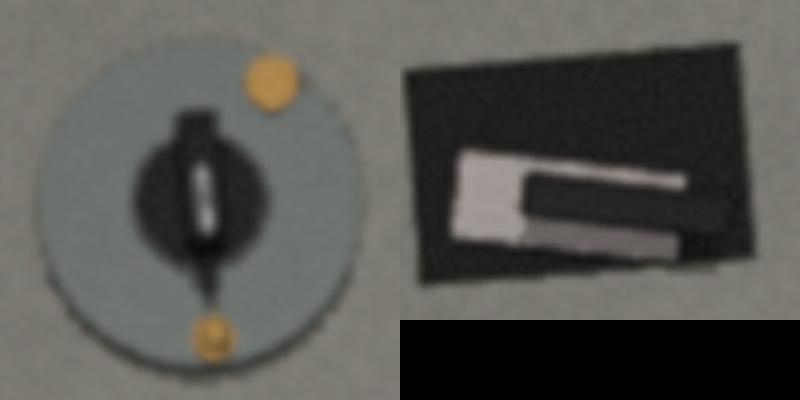

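The pointer nose (210,297) points straight at the hose tail (213,337). The lifter stands wholly on the mat, about 33 mm from its spot. Both plates are centred and closed. Handing in.

```bash
python3 -c "
from h import *
print(ctrl.close_job())"
```

```text
the job is handed in; nothing more can be done
None
```

Handed in at about 69 s, with no verdict shown: both plates (only two were on the rack) are centred and pressed level on beds 0 and 1, the pointer is at the hose tail, and the lifter stands on its mat about 33 mm from its spot after a nudge.

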